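Unload, load and start the test-tile dryer

TASK

Take out the dry tiles that are already in the tile dryer's bays and lay them flat, side by side, on the ware board, and slide every test tile waiting on the table fully home into a bay of its own width, one to a bay, leaving the other things on the table alone. Only when all that is done, slide the dust cover on the dryer's roof fully aside, press the start button right down, and slide the cover fully shut again. A tile that gets knocked or dropped is simply put where it belongs.

Things in the scene. Friction and masses are not known exactly. Their poses are not given: they have to be found in the camera images.
- tile_wide_a_centre (a point): centre of a wide flat clay test tile, 84 x 50 x 8 mm, with a hanging hole drawn near one end and combed lines; at the start it lies flat on the table at the robot's right, waiting. x along its length, y along its width, z through its thickness. None if absent. Either end may go first, either face up
- tile_wide_b_centre (a point): centre of a wide flat clay test tile, 84 x 50 x 8 mm, with a hanging hole drawn near one end and combed lines; at the start it lies flat on the table at the robot's right, waiting. x along its length, y along its width, z through its thickness. None if absent. Either end may go first, either face up
- tile_narrow_a_centre (a point): centre of a narrow flat clay test tile, 84 x 34 x 8 mm, with a hanging hole drawn near one end and combed lines; at the start it lies flat on the table at the robot's right, waiting. x along its length, y along its width, z through its thickness. None if absent. Either end may go first, either face up
- tile_narrow_b_centre (a point): centre of a narrow flat clay test tile, 84 x 34 x 8 mm, with a hanging hole drawn near one end and combed lines; at the start it lies flat on the table at the robot's right, waiting. x along its length, y along its width, z through its thickness. None if absent. Either end may go first, either face up
- dry_wide_centre (a point): centre of a wide flat clay test tile, 84 x 50 x 8 mm, with a hanging hole drawn near one end and combed lines; at the start it is home in a bay, dry; its 16 mm tail stands out to be gripped. x along its length, y along its width, z through its thickness. None if absent. Either end may go first, either face up
- dry_narrow_centre (a point): centre of a narrow flat clay test tile, 84 x 34 x 8 mm, with a hanging hole drawn near one end and combed lines; at the start it is home in a bay, dry; its 16 mm tail stands out to be gripped. x along its length, y along its width, z through its thickness. None if absent. Either end may go first, either face up
- dryer: fixed grey sheet-metal tile dryer, 112 (x) x 275 (y) x 85 mm, four bays in a row in its front, 25 mm piers between; origin under its middle; its front (-x) faces the robot, turned up to 7 degrees. Bay floors are 55 mm above the table. A tile fully home lies on the floor against the stop: centre 26 mm inside the mouth and 2 mm below its centre, a 16 mm tail left outside
- bay_wide_1 (a point): centre of the mouth of the first wide bay (leftmost), in the front face, half-way up. x points level into the bay, y left along the face, z up. The bay is 53 mm wide, 12 mm high (6 mm above and below) and 68 mm deep to a solid stop; all mouth edges are rounded by 4 mm
- bay_wide_2 (a point): centre of the mouth of the second wide bay (78 mm right of the first), in the front face, half-way up. x points level into the bay, y left along the face, z up. The bay is 53 mm wide, 12 mm high (6 mm above and below) and 68 mm deep to a solid stop; all mouth edges are rounded by 4 mm
- bay_narrow_1 (a point): centre of the mouth of the first narrow bay (70 mm right of the second wide one), in the front face, half-way up. x points level into the bay, y left along the face, z up. The bay is 37 mm wide, 12 mm high (6 mm above and below) and 68 mm deep to a solid stop; all mouth edges are rounded by 4 mm
- bay_narrow_2 (a point): centre of the mouth of the second narrow bay (rightmost, 62 mm on), in the front face, half-way up. x points level into the bay, y left along the face, z up. The bay is 37 mm wide, 12 mm high (6 mm above and below) and 68 mm deep to a solid stop; all mouth edges are rounded by 4 mm
- dust_cover (a joint): how far the dust cover on the dryer's roof is slid aside, in m: 0 shut over the button, 0.062 fully open. It slides level along the bays' +y (to the left), rubs with about 1.5 N and stays where it is left
- cover_rib (a point): centre of the black grip rib on the sheet-metal dust cover, moving with it; axes as the bays'. The rib is 42 mm long along x, 10 mm thick along y and 14 mm tall (from 7 mm below to 7 mm above this point); it stands on the cover's flat top, 68 x 58 mm, whose upper face is 110 mm above the table and which reaches 29 mm to either side of the rib along y
- start_button (a joint): how far the start button is pressed in, in m: 0 up, 0.005 fully down (about 5 N; it springs back and has no latch). A press past 0.0035 starts the fan
- start_button_top (a point): centre of the top of the white round start button, 28 mm across, 102 mm above the table on the dryer's roof, pressed straight down; hidden under the cover while that is shut. It sits in a round steel housing that ends 5 mm below its top; two 9 mm high rails for the cover run along y, 35 mm in front of and behind it
- board_top (a point): point at the centre of the upper face of the ware board, a bare square of plywood 160 x 160 x 14 mm lying fixed on the table to the robot's left; x and y along its edges, z up
- teal_case: fixed bystander: flat closed plastic case lying on the table between robot and dryer, 220 (x) x 390 (y) mm, top 41 mm above the table, its far edge at x = 0.53 in the base frame; tiles on the way to the bays pass over it. To its right (y from -0.25 to -0.43, x 0.40 to 0.60) the table is open
- tape_measure: bystander, to be left where it is: tape measure lying on its side, 106 x 85 x 43 mm, loose on the table; origin at the centre of its underside
- rock_small: bystander, to be left where it is: small lump of pale raw clay, 48 x 69 x 30 mm, loose on the table; origin at the centre of its underside
- cup_low: bystander, to be left where it is: low handmade clay cup, 54 x 59 x 31 mm, loose on the table; origin at the centre of its underside
- wooden_spoon: bystander, to be left where it is: wooden spoon, 56 x 139 x 14 mm, loose on the table; origin at the centre of its underside
- crumb: bystander, to be left where it is: crumb of clay, 30 x 38 x 23 mm, loose on the table; origin at the centre of its underside

How it is judged:
By the outcome, as a careful person would: the job done as asked, in the order asked, and still so for the second after the job is handed in, with the robot touching nothing.
Of tile_wide_a, tile_wide_b, tile_narrow_a, tile_narrow_b only 3 to 4 are there at a start; the rules pass over those that are not, and their reading is None.
Of dry_wide, dry_narrow only 1 to 2 are there at a start; the rules pass over those that are not, and their reading is None.
At some moment in a run one of tile_wide_a, tile_wide_b, tile_narrow_a, tile_narrow_b may be knocked a few centimetres aside while the robot is not near it.
Once in a run the grip may slacken for a moment while it holds something.
It also fails if it takes over 210 s, if anything falls off the work surface, if the arm or the gripper's body presses on something with over 40 N, if the wrist force passes 120 N, or if a joint passes its speed limit or range.

ROBOT

A 6-joint arm with a two-finger parallel gripper is mounted at the origin on a cart in front of the work surface, level with it; the furniture and walls round the work are solid. World frame = base frame: x ahead of the robot, y to its left, z up, the work surface at z = 0. Lengths are in m, angles in degrees, forces in N, time in s.
With the tool pointing down it reaches from about 0.25 to 0.725 m from the base axis. Payload 9.7 kg.
Tool frame: the origin (TCP) lies midway between the tips of the shut fingers; the grasp point (between the pads) lies bot.hold_point_z behind it (bot.hold_point_z is the distance from the TCP to the grasp point, in m); z points along the fingers, y is the line along which they close (so a half turn about z gives the same grasp; the last joint's range is limited). The gripper opens to 85 mm and grips with 20 to 120 N. Pads are 22 mm wide; open, the fingers measure 114 mm over their backs; the gripper's body (76 mm by 85 mm) begins 54 mm behind the grasp point. The pads swing forward as they close: fully open they stand 13 mm farther back than shut.
Start: joints at [-75.974, 4.979, 10.078, 95.1, 0, 90], TCP at [0.133, -0.534, 0.231] pointing down, gripper open.
Joint ranges: [-179.16, 179.16], [-48.56, 103.87], [-65.8, 70.77], [-126.05, 130.52], [-82.76, 87.17], [-180, 180]. Speed limits (degrees/s): [127.2, 127.2, 147.25, 180, 180, 180].

INTERFACE

Orientations are given as [roll, pitch, yaw] about the fixed x, y, z axes, in that order (R = Rz(yaw) Ry(pitch) Rx(roll)).
In Python, from workcell import bot, camera, camera_model, ticket gives the robot as it stands.
- The arm moves only by the tool send_rows, never from a script. Its argument "targets" is text: rows parted by semicolons, each of 5 numbers parted by spaces: the shift along the tool's x, y, z in mm, then the turn about the tool's z in degrees, then the closure in counts, from 0 (fully open) to 255 (shut). A call has 1 to 20 rows; each row is the pose to reach, as a shift and turn from the pose commanded when the call began, along the tool's axes at that moment; what a row does not reach only later rows make up. A row lasts 1/8 s, in which the tool goes at most 62.5 mm and 10.7 degrees, less where a joint would pass 70% of its speed; a pose out of reach is approached as far as the arm can. A call with a gripper value outside its range is refused whole. The fingers move at their own pace and stop on an object; "newtons" is the grip in N (left out, the last holds). Time passes only in rows, so rows that repeat a pose let the fingers close. It gives the time, the measured TCP pose, the force, the opening and the grip force at its end, in the units of the state.
- bot.get_obs(): the state, without advancing time (a new reading comes with each control period).
- camera(name): name is "scene" or "top"; returns the picture (384x512x3 uint8, blue, green, red); there is no depth.
- camera_model(name): a dict with "K" (3x3 intrinsics, pixels), "dist_coeffs" ([k1, k2, p1, p2, k3] as OpenCV has them; the pictures are not rectified), "pose" (4x4, takes a point from camera to world coordinates). Camera axes: x right, y down, z forward; pixel columns grow to the right and rows downward; lengths in m; the calibration is good to about 2 mm. A picture is of the moment at which its call begins. camera_model takes no time and is no camera call.
- ticket.job_done(): hands the job in; it is judged then, once.
The state is a dict: "time": time; "q": joint angles; "qd": joint speeds; "joint_efforts": joint torques, N m; "ee_pos": TCP position; "tcp_rot": TCP orientation; "wrist_force": force on the tool from outside, world axes, zero at the start; "torque": the same for the moment, N m; "opening": finger opening in m; "grasp_force": force on a finger pad.
Only numpy, scipy, OpenCV 4.12 (cv2) and the standard library are available. Lean on these libraries where they do the work, as an engineer would, in place of code of your own. Each camera call takes 0.05 s, during which the arm holds its last target. There are 200 camera calls.

## Working session

There is one attempt and no reset: what is moved stays moved. The work goes in short steps, Python scripts to look and compute and a tool call to move; the robot and the scene stay as the last step left them, time stands still between calls to the robot, and variables do not carry over. Pictures are saved under pics/ and viewed, at most 14 in all, crops included, and the job is handed in when it is done.

Besides the shell and the picture viewer there is one more tool, called after "Request:" as name(argument=value, ...), one argument or row to a line, values as JSON. send_rows: Moves the arm, as the interface text tells. Its arguments: {"type":"object","properties":{"targets":{"type":"string"},"newtons":{"type":"number"}},"required":["targets"]}

```bash
ls; mkdir -p pics
python3 - <<'E'
from workcell import bot,camera,camera_model,ticket
import cv2,numpy as np
np.set_printoptions(precision=4,suppress=True)
for n in("scene","top"):
    im=camera(n); cv2.imwrite(f"pics/{n}0.png",im)
    cv2.imwrite(f"pics/{n}0b.png",cv2.resize(im,(800,600),interpolation=cv2.INTER_CUBIC))
    m=camera_model(n); print(n,m["K"],m["dist_coeffs"],m["pose"])
print(bot.hold_point_z,bot.get_obs())
E
```

```text
pics
scene [[420.9864   0.     254.6961]
 [  0.     420.9864 192.0583]
 [  0.       0.       1.    ]] [-0.1055  0.      0.      0.      0.    ] [[-0.6003 -0.5158  0.6112 -0.2072]
 [-0.7997  0.3924 -0.4543  0.5445]
 [-0.0055 -0.7615 -0.6481  0.918 ]
 [ 0.      0.      0.      1.    ]]
top [[468.2837   0.     248.6185]
 [  0.     468.2837 181.8514]
 [  0.       0.       1.    ]] [-0.0479  0.      0.      0.      0.    ] [[ 0.0006 -0.9838  0.179   0.3323]
 [-0.9999 -0.0035 -0.0161 -0.0229]
 [ 0.0164 -0.179  -0.9837  1.3575]
 [ 0.      0.      0.      1.    ]]
0.0187 {'time': 0.1, 'q': array([-75.9741,   5.0103,  10.0399,  95.1017,  -0.0008,  90.0023]), 'qd': array([-0.0658, -0.0061,  0.0934,  0.0589, -0.0286,  0.0145]), 'joint_efforts': array([ -0.0004, -52.1562,  46.5653,   0.0159,  -0.0001,   0.    ]), 'ee_pos': array([ 0.1332, -0.5334,  0.2306]), 'tcp_rot': array([-179.9278,    0.0008,   14.0236]), 'wrist_force': array([-0.3866, -0.762 ,  0.0263]), 'torque': array([0.0018, 0.0369, 0.0189]), 'grasp_force': 0.0, 'opening': 0.08507171245285822}
```

View pics/scene0b.png

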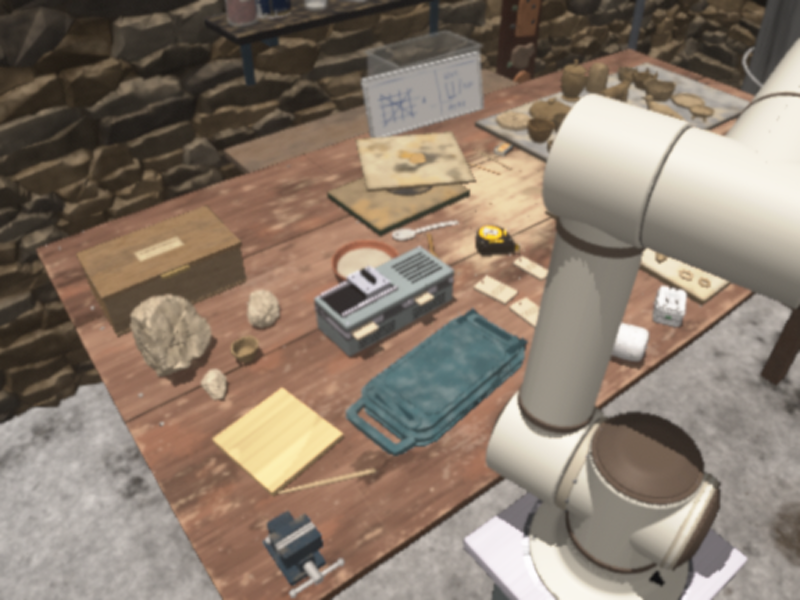

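View pics/top0b.png

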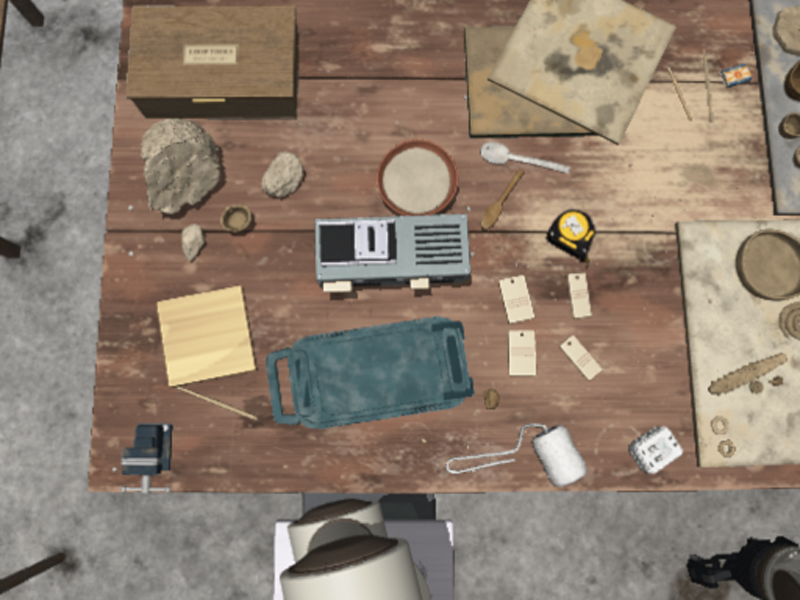

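The scene shows all four waiting tiles on the right and dry tails in the first wide bay (top view, 337,286) and the first narrow bay (420,284). The other two bays are empty. The waiting tiles are at about (517,299), (522,353), (580,295) and (581,357) in the 800 px top view, and the board is at (206,335).

```bash
cat > h.py <<'E'
import cv2,numpy as np
from workcell import bot,camera,camera_model,ticket
np.set_printoptions(precision=4,suppress=True)
def ray(cam,px,z):
    m=camera_model(cam); K=np.array(m["K"]);D=np.array(m["dist_coeffs"]);T=np.array(m["pose"])
    u=cv2.undistortPoints(np.float64(px).reshape(-1,1,2),K,D).reshape(-1,2)
    d=np.c_[u,np.ones(len(u))]@T[:3,:3].T
    return T[:3,3]+d*((z-T[2,3])/d[:,2])[:,None]
def proj(cam,P):
    m=camera_model(cam);T=np.linalg.inv(np.array(m["pose"]))
    return cv2.projectPoints(np.float64(P).reshape(-1,1,3),cv2.Rodrigues(T[:3,:3])[0],T[:3,3],np.array(m["K"]),np.array(m["dist_coeffs"]))[0].reshape(-1,2)
def rects(im,cam,lo,hi,z,amin=60,amax=1e5,roi=None,up=4):
    """colour mask -> rectangles on plane z: centre, size (mm), yaw of long side, corners"""
    b=cv2.resize(im,None,fx=up,fy=up,interpolation=cv2.INTER_CUBIC)
    m=cv2.inRange(cv2.cvtColor(b,cv2.COLOR_BGR2HSV),np.array(lo),np.array(hi))
    if roi: k=np.zeros_like(m);x0,y0,x1,y1=[up*v for v in roi];k[y0:y1,x0:x1]=255;m&=k
    m=cv2.morphologyEx(m,cv2.MORPH_CLOSE,np.ones((9,9)));m=cv2.morphologyEx(m,cv2.MORPH_OPEN,np.ones((9,9)))
    out=[]
    for c in cv2.findContours(m,cv2.RETR_EXTERNAL,cv2.CHAIN_APPROX_NONE)[0]:
        a=cv2.contourArea(c)/up**2
        if not amin<a<amax: continue
        px=(c.reshape(-1,2)+.5)/up-.5
        w=ray(cam,px,z)[:,:2]*1000
        (cx,cy),(sx,sy),t=cv2.minAreaRect(w.astype(np.float32))
        if sx<sy: sx,sy,t=sy,sx,t+90
        out.append((px.mean(0).round(1),np.array([cx,cy]).round(1),np.array([sx,sy]).round(1),round((t+90)%180-90,1)))
    return out,m
E
python3 - <<'E'
from h import *
im=cv2.imread("pics/top0.png"); hsv=cv2.cvtColor(im,cv2.COLOR_BGR2HSV)
s=.64
for n,p in dict(tile=(517,303),tile2=(583,360),tailw=(337,287),tailn=(420,285),board=(206,335),roof=(345,279),roof2=(405,225),face=(370,283),wood=(550,330)).items():
    print(n,hsv[int(p[1]*s),int(p[0]*s)])
for n,lo,hi,z,roi in (("tiles",(10,20,170),(30,95,255),.008,(310,165,400,250)),("tails",(10,20,150),(30,95,255),.063,(195,170,305,195)),("board",(15,60,150),(35,200,255),.014,(90,170,170,255)),("roof",(80,0,70),(125,90,255),.085,(190,130,310,185))):
    o,m=rects(im,"top",lo,hi,z,roi=roi); print(n); [print(*r) for r in o]
    cv2.imwrite(f"pics/m_{n}.png",m)
E
```

```text
tile [ 19  49 218]
tile2 [ 18  52 210]
tailw [ 21  32 238]
tailn [ 21  38 235]
board [ 20  87 222]
roof [ 86  18 112]
roof2 [ 84  16 164]
face [90 19 27]
wood [ 13  85 171]
tiles
[377.9 230.5] [ 432.4 -415.5] [121.2  52. ] 53.8
[334.  225.3] [ 452.  -292.5] [85.6 51.4] -1.0
[330.3 190.9] [ 552.4 -284.8] [86.9 51.8] 12.5
[370.5 188.4] [ 559.6 -404. ] [85.1 34.8] 5.5
tails
[215.1 183.2] [564.3  49.7] [50.3 19.2] -87.0
[259.6 184.3] [560.8 -73.3] [89.7 23.8] -70.7
board
[130.6 215.3] [477.3 293.3] [170.1 161.7] 11.5
roof
[244.3 159.1] [629.3 -49.6] [273.1 118.4] -87.1
```

Run:
```python
from h import *
im=cv2.imread("pics/top0.png")
for n,lo,hi,z,roi in (("tiles",(10,20,185),(30,72,255),.008,(310,165,400,250)),("tails",(10,20,195),(30,60,255),.063,(195,170,305,195)),("roof",(80,0,85),(125,60,255),.085,(190,130,310,185)),("board",(15,70,170),(35,200,255),.014,(95,175,170,255))):
    o,m=rects(im,"top",lo,hi,z,roi=roi); print(n); [print(*r) for r in o]
    cv2.imwrite(f"pics/m_{n}.png",m)
sc=cv2.imread("pics/scene0.png")
o,m=rects(sc,"scene",(10,15,190),(30,75,255),.063,roi=(215,180,290,225),amin=20);print("scene tails");[print(*r) for r in o]
T=cv2.resize(im[125:200,185:315],(780,450),interpolation=cv2.INTER_CUBIC)
cv2.imwrite("pics/dry.png",T)
S=cv2.resize(sc[150:230,195:300],(780,594),interpolation=cv2.INTER_CUBIC)
cv2.imwrite("pics/dryS.png",S)
```

```text
tiles
[371.7 228.5] [ 442.1 -402.1] [84.3 34.5] 39.3
[333.9 225.4] [ 451.6 -292.4] [83.4 49.9] -1.0
[330.3 190.9] [ 552.4 -284.7] [85.  50.7] 12.2
[370.5 188.4] [ 559.6 -404. ] [83.6 33.5] 5.6
tails
[215.2 183. ] [564.8  49.6] [47.1 16.8] -88.7
roof
[244.4 159. ] [631.6 -49.5] [272.8 114.6] -87.4
board
[130.9 214.7] [481.4 294.1] [161.7 160.3] 11.5
scene tails
[233.4 211.1] [567.7  47.9] [49.9 18.5] -89.0
[271.2 190.6] [ 573.3 -100.5] [34.  17.7] -83.5
```

View pics/dry.png

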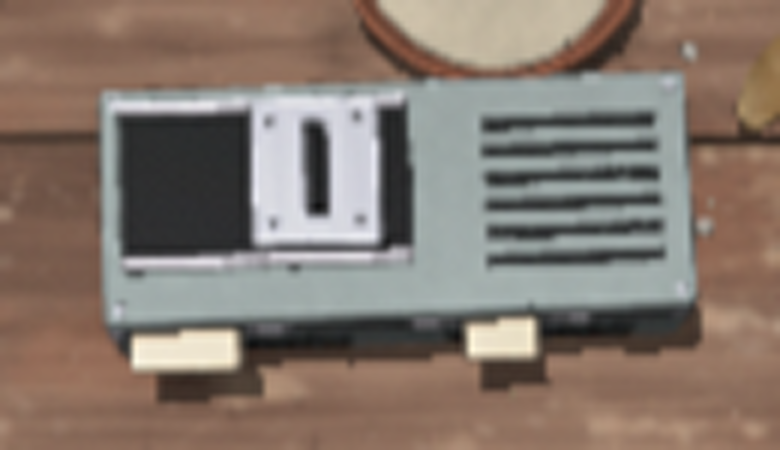

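View pics/dryS.png

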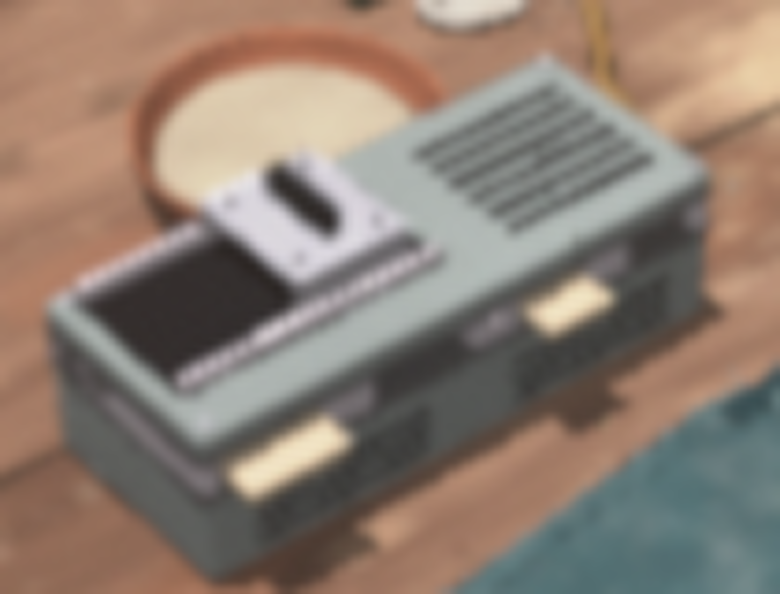

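The top crop shows the wide tail at crop (185,350), the narrow tail at (502,338) and the cover rib at (315,167). The scene crop agrees. The dryer's yaw is about 2.8°, with mouth w1 ≈ (572,49) and n1 ≈ (579,-99.5).

```bash
cat > go.py <<'E'
import sys,numpy as np
from scipy.spatial.transform import Rotation as Ro
from workcell import bot
def rel(targets):
    """world mm x y z yaw -> shift along tool axes (mm), turn (deg)"""
    o=bot.get_obs();R=Ro.from_euler('xyz',o['tcp_rot'],degrees=True);p=np.array(o['ee_pos'])*1000;y0=o['tcp_rot'][2]
    print("now",p.round(1),np.round(o['tcp_rot'],2),"t",round(o['time'],2),"open",round(o['opening']*1000,1),"F",np.round(o['wrist_force'],1))
    for x,y,z,w in targets:
        print([x,y,z,w],"->",R.inv().apply(np.array([x,y,z])-p).round(1),"turn",round(-((w-y0+180)%360-180),1))
if __name__=="__main__": rel([list(map(float,a.split(','))) for a in sys.argv[1:]])
E
python3 go.py 557.5,48.2,180,2.8 557.5,48.2,53,2.8
```

```text
now [ 133.2 -533.4  230.6] [-179.93    0.     14.02] t 0.1 open 85.1 F [-0.4 -0.8  0. ]
[557.5, 48.2, 180.0, 2.8] -> [ 552.5 -461.4   51.2] turn 11.2
[557.5, 48.2, 53.0, 2.8] -> [ 552.5 -461.2  178.2] turn 11.2
```

Request:
send_rows(
  targets="552 -461 51 11.2 0;552 -461 51 11.2 0;552 -461 51 11.2 0;552 -461 51 11.2 0;552 -461 51 11.2 0;552 -461 51 11.2 0;552 -461 51 11.2 0;552 -461 51 11.2 0;552 -461 51 11.2 0;552 -461 51 11.2 0;552 -461 51 11.2 0;552 -461 51 11.2 0;552 -461 51 11.2 0;552 -461 51 11.2 0;552 -461 51 11.2 0;552 -461 51 11.2 0",
  newtons=50,
)

```text
time: 2.1
ee_pos: [0.5575, 0.037, 0.1808]
tcp_rot: [-179.6, -0.0, 3.6]
wrist_force: [0.9, 0.0, -0.7]
opening: 0.0855
grasp_force: 0.0
```

```bash
python3 go.py 557.5,48.2,100,2.8 557.5,48.2,53,2.8
```

```text
now [557.5  37.  180.8] [-1.7958e+02 -4.0000e-02  3.6400e+00] t 2.1 open 85.5 F [ 0.9  0.  -0.7]
[557.5, 48.2, 100.0, 2.8] -> [  0.7 -10.6  80.8] turn 0.8
[557.5, 48.2, 53.0, 2.8] -> [  0.7 -10.2 127.8] turn 0.8
```

Request:
send_rows(
  targets="0 0 0 0 0;0 0 0 0 0",
)

```text
time: 2.35
ee_pos: [0.5577, 0.0375, 0.1804]
tcp_rot: [-179.6, -0.0, 3.7]
wrist_force: [0.1, -1.2, -0.3]
opening: 0.0854
grasp_force: 0.0
```

```bash
python3 go.py 557.5,48.2,100,2.8 557.5,48.2,53,2.8
```

```text
now [557.7  37.5 180.4] [-1.7958e+02 -1.0000e-02  3.6900e+00] t 2.35 open 85.4 F [ 0.1 -1.2 -0.3]
[557.5, 48.2, 100.0, 2.8] -> [  0.5 -10.1  80.5] turn 0.9
[557.5, 48.2, 53.0, 2.8] -> [  0.5  -9.8 127.5] turn 0.9
```

Request:
send_rows(
  targets="0.5 -10 50 0.9 60;0.5 -10 90 0.9 60;0.5 -10 110 0.9 60;0.5 -10 120 0.9 60;0.5 -10 127 0.9 60;0.5 -10 127.5 0.9 60;0.5 -10 127.5 0.9 60;0.5 -10 127.5 0.9 60",
)

```text
time: 3.35
ee_pos: [0.5584, 0.0394, 0.0546]
tcp_rot: [-179.2, -0.1, 3.7]
wrist_force: [-4.8, -0.1, 6.8]
opening: 0.0651
grasp_force: 3.4
```

Run:
```python
from h import *
import go; go.rel([[557.5,48.2,53,2.8]])
a=cv2.imread and camera("scene"); b=camera("top")
cv2.imwrite("pics/g1.png",np.hstack([cv2.resize(a[150:240,180:310],(430,298),interpolation=cv2.INTER_CUBIC),cv2.resize(b[130:210,180:280],(370,298),interpolation=cv2.INTER_CUBIC)]))
```

```text
now [558.4  39.4  54.6] [-179.15   -0.07    3.67] t 3.35 open 65.1 F [-4.8 -0.1  6.8]
[557.5, 48.2, 53, 2.8] -> [-0.4 -8.8  1.7] turn 0.9
```

View pics/g1.png

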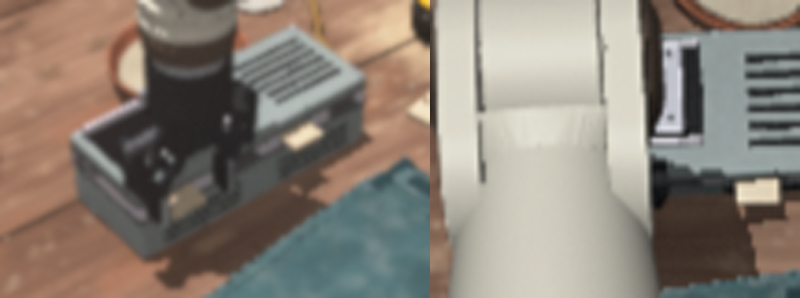

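The picture shows the fingers straddling the wide tail, but shifted toward -y, and y and the turn stalled. I'll raise the tool and check the joints.

Request:
send_rows(
  targets="0 0 -40 0 60;0 0 -40 0 60;0 0 -40 0 60",
)

```text
time: 3.82
ee_pos: [0.5585, 0.0387, 0.0932]
tcp_rot: [-179.2, -0.0, 3.7]
wrist_force: [-0.2, -0.7, -0.3]
opening: 0.0655
grasp_force: 0.0
```

Run:
```python
from h import *
o=bot.get_obs();print(o['q'],o['ee_pos'],o['tcp_rot'],o['wrist_force'],o['qd'])
```

```text
[  3.5407   5.7896  -4.317   79.8473   0.8244 179.8841] [0.5585 0.0387 0.0932] [-179.1757   -0.0478    3.6566] [-0.1849 -0.6614 -0.2923] [ 0.1374  0.6898 -1.1928 -0.0403 -0.0426 -0.0751]
```

Joint 6 is at its limit, so I'll use the half-turned grasp (yaw near 183).

Request:
send_rows(
  targets="0 0 -30 -10 60;0 -5 -60 -20 60;0 -10 -60 -30 60;0 -10 -60 -40 60;0 -10 -60 -50 60;0 -10 -60 -60 60;0 -10 -60 -70 60;0 -10 -60 -80 60;0 -10 -60 -90 60;0 -10 -60 -100 60;0 -10 -60 -110 60;0 -10 -60 -120 60;0 -10 -60 -130 60;0 -10 -60 -140 60;0 -10 -60 -150 60;0 -10 -60 -160 60;0 -10 -60 -170 60;0 -10 -60 -179.1 60;0 -10 -60 -179.1 60;0 -10 -60 -179.1 60",
)

```text
time: 6.32
ee_pos: [0.5574, 0.0478, 0.1525]
tcp_rot: [179.2, -0.1, -177.4]
wrist_force: [-0.6, -1.1, 0.9]
opening: 0.0655
grasp_force: 0.0
```

```bash
python3 go.py 557.5,48.2,100,182.8 557.5,48.2,53,182.8
python3 - <<'E'
from h import *
b=camera("top");s=camera("scene")
o,m=rects(s,"scene",(10,15,190),(30,75,255),.063,roi=(215,180,290,225),amin=20);[print(*r) for r in o]
E
```

```text
now [557.4  47.8 152.5] [ 1.7918e+02 -7.0000e-02 -1.7744e+02] t 6.33 open 65.5 F [-0.6 -1.1  0.9]
[557.5, 48.2, 100.0, 182.8] -> [-0.2 -0.3 52.5] turn -0.2
[557.5, 48.2, 53.0, 182.8] -> [-0.2 -1.  99.5] turn -0.2
[231.  211.9] [568.7  55. ] [36.2 14.9] -84.6
[271.3 190.5] [ 573.3 -101.2] [32.6 17.7] -82.8
```

Request:
send_rows(
  targets="0 -0.3 40 -0.2 60;0 -0.5 70 -0.2 60;0 -0.8 90 -0.2 60;0 -1 97 -0.2 60;0 -1 99.5 -0.2 60;0 -1 99.5 -0.2 60;0 -1 99.5 -0.2 60",
)

```text
time: 7.3
ee_pos: [0.558, 0.0482, 0.0543]
tcp_rot: [179.2, 0.0, -177.1]
wrist_force: [0.8, 0.1, -0.3]
opening: 0.0653
grasp_force: 0.0
```

Request:
send_rows(
  targets="0 0 1 0 90;0 0 1 0 110;0 0 1 0 140;0 0 1 0 255;0 0 1 0 255;0 0 1 0 255",
)

```text
time: 8.05
ee_pos: [0.5576, 0.0482, 0.0527]
tcp_rot: [179.2, -0.0, -177.0]
wrist_force: [-1.0, -0.4, 4.3]
opening: 0.0478
grasp_force: 51.0
```

Request:
send_rows(
  targets="5 0 -0.5 0 255;15 0 -0.5 0 255;30 0 -0.5 0 255;45 0 -0.5 0 255;60 0 -0.5 0 255;75 0 -0.5 0 255;85 0 -0.5 0 255;85 0 -0.5 0 255",
)

```text
time: 9.05
ee_pos: [0.4721, 0.0438, 0.0532]
tcp_rot: [179.2, -0.0, -177.0]
wrist_force: [0.2, -0.8, 0.7]
opening: 0.0479
grasp_force: 51.4
```

Run:
```python
from h import *
import go; 
b=camera("top");s=camera("scene")
cv2.imwrite("pics/e1.png",np.hstack([cv2.resize(s[150:270,180:310],(400,369),interpolation=cv2.INTER_CUBIC),cv2.resize(b[130:250,80:210],(400,369),interpolation=cv2.INTER_CUBIC)]))
# board: corners check; pad/TCP target. wide centre at board +? ; axis yaw 11.5
for yaw in (191.5,):
  a=np.radians(11.5); ex=np.array([np.cos(a),np.sin(a)]); ey=np.array([-np.sin(a),np.cos(a)]); c=np.array([480.5,294])
  for n,off in(("wide",38),("narrow",-38)):
    p=c+ey*off-ex*40; print(n,p); go.rel([[*p,110,yaw],[*p,20,yaw]])
```

```text
wide [433.727  323.2624]
now [472.9  43.9  53.2] [ 179.17    0.01 -177.04] t 9.15 open 48.0 F [ 0.3 -0.9 -0.4]
[np.float64(433.7270303073133), np.float64(323.26242139890365), 110, 191.5] -> [ 24.7 281.8 -52.8] turn -8.5
[np.float64(433.7270303073133), np.float64(323.26242139890365), 20, 191.5] -> [ 24.7 280.5  37.2] turn -8.5
narrow [448.879  248.7881]
now [472.9  43.9  53.2] [ 179.17    0.01 -177.04] t 9.15 open 48.0 F [ 0.3 -0.9 -0.4]
[np.float64(448.8789933230203), np.float64(248.7881438477206), 110, 191.5] -> [ 13.4 206.7 -53.9] turn -8.5
[np.float64(448.8789933230203), np.float64(248.7881438477206), 20, 191.5] -> [ 13.4 205.4  36.1] turn -8.5
```

View pics/e1.png

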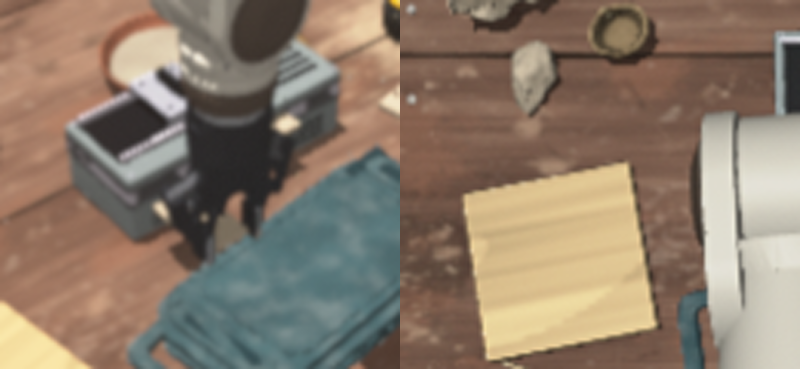

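The tile is held and out of the bay. I'll carry it to the far-left half of the board.

Request:
send_rows(
  targets="5 30 -30 -2 255;12 80 -53 -5 255;25 135 -53 -8.5 255;25 190 -53 -8.5 255;25 240 -53 -8.5 255;25 270 -53 -8.5 255;25 281 -53 -8.5 255;25 281 -53 -8.5 255;25 281 -30 -8.5 255;25 281 0 -8.5 255;25 281 20 -8.5 255;25 281 30 -8.5 255;25 280.5 35 -8.5 255;25 280.5 35 -8.5 255",
)

```text
time: 10.9
ee_pos: [0.4334, 0.3229, 0.0225]
tcp_rot: [179.2, 0.1, -168.6]
wrist_force: [0.8, 0.2, 0.4]
opening: 0.0477
grasp_force: 51.8
```

Run:
```python
from h import *
import go; go.rel([[433.7,323.3,12.5,191.5],[433.7,323.3,11.5,191.5]])
b=camera("top");s=camera("scene")
cv2.imwrite("pics/p1.png",np.hstack([cv2.resize(s[220:340,110:240],(400,369),interpolation=cv2.INTER_CUBIC),cv2.resize(b[150:270,80:210],(400,369),interpolation=cv2.INTER_CUBIC)]))
```

```text
now [433.4 322.9  22.5] [ 179.18    0.12 -168.57] t 10.9 open 47.7 F [0.8 0.2 0.4]
[433.7, 323.3, 12.5, 191.5] -> [-0.3  0.2 10. ] turn -0.1
[433.7, 323.3, 11.5, 191.5] -> [-0.3  0.2 11. ] turn -0.1
```

View pics/p1.png

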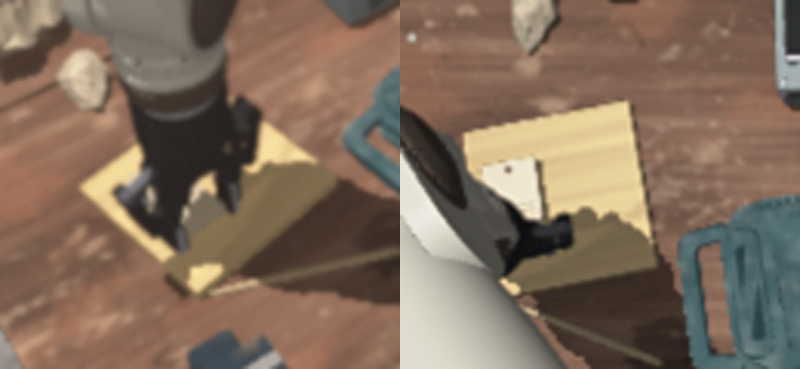

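The top crop shows the wide tile over the left half of the board, aligned and held, with its far end at crop (512,165). I'll lower it and release.

Request:
send_rows(
  targets="0 0 5 0 255;0 0 8 0 255;0 0 10 0 255;0 0 10.5 0 255;0 0 10.5 0 255",
)

```text
time: 11.62
ee_pos: [0.4331, 0.3234, 0.0123]
tcp_rot: [179.2, 0.1, -168.5]
wrist_force: [-3.3, -1.8, 7.2]
opening: 0.0481
grasp_force: 52.5
```

Request:
send_rows(
  targets="0 0 0 0 75;0 0 0 0 75;0 0 0 0 75;0 0 -10 0 75;0 0 -40 0 95;0 0 -80 0 95;0 0 -110 0 95",
)

```text
time: 12.5
ee_pos: [0.4336, 0.3219, 0.1241]
tcp_rot: [179.1, 0.2, -168.5]
wrist_force: [0.0, -0.1, 1.0]
opening: 0.0539
grasp_force: 0.0
```

Run:
```python
from h import *
import go; go.rel([[565,-99.6,130,183],[565,-99.6,55.5,183]])
b=camera("top")
o,m=rects(b,"top",(10,10,200),(30,68,255),.022,roi=(95,175,170,255));[print(*r) for r in o]
```

```text
now [433.6 321.9 124.1] [ 179.14    0.2  -168.54] t 12.5 open 53.9 F [ 0.  -0.1  1. ]
[565, -99.6, 130, 183] -> [ -45.1 -439.1  -12.4] turn 8.5
[565, -99.6, 55.5, 183] -> [ -44.9 -440.2   62.1] turn 8.5
[116.4 208.9] [491.5 334.9] [51.  46.6] -80.1
```

Request:
send_rows(
  targets="-45 -439 -12 8.5 95;-45 -439 -12 8.5 95;-45 -439 -12 8.5 95;-45 -439 -12 8.5 95;-45 -439 -12 8.5 95;-45 -439 -12 8.5 95;-45 -439 -12 8.5 95;-45 -439 -12 8.5 95;-45 -439 -12 8.5 95;-45 -439 -12 8.5 95;-45 -439 -12 8.5 95",
)

```text
time: 13.92
ee_pos: [0.5645, -0.0985, 0.1277]
tcp_rot: [179.2, -0.0, -176.9]
wrist_force: [-0.3, 0.4, 0.2]
opening: 0.0534
grasp_force: 0.0
```

Run:
```python
from h import *
import go; go.rel([[565,-99.6,130,183],[565,-99.6,55.5,183]])
s=camera("scene");b=camera("top")
o,m=rects(s,"scene",(10,15,190),(30,75,255),.063,roi=(215,180,290,225),amin=20);[print(*r) for r in o]
o,m=rects(b,"top",(10,10,200),(30,68,255),.022,roi=(95,175,170,255));[print(*r) for r in o]
```

```text
now [564.5 -98.5 127.7] [ 179.18   -0.   -176.94] t 13.93 open 53.4 F [-0.3  0.4  0.2]
[565, -99.6, 130, 183] -> [-0.4 -1.1 -2.4] turn 0.1
[565, -99.6, 55.5, 183] -> [-0.5 -2.2 72.1] turn 0.1
[117.  216.3] [472.4 331.6] [84.7 49.2] 10.4
```

Request:
send_rows(
  targets="-0.4 -1.5 30 0 95;-0.4 -1.8 55 0 95;-0.4 -2 67 0 95;-0.4 -2.2 72 0 95;-0.4 -2.2 72 0 95;-0.4 -2.2 72 0 120;-0.4 -2.2 72 0 150;-0.4 -2.2 72 0 255;-0.4 -2.2 72 0 255;-0.4 -2.2 72 0 255",
)

```text
time: 15.28
ee_pos: [0.5652, -0.101, 0.0558]
tcp_rot: [179.2, 0.0, -177.0]
wrist_force: [0.1, 0.5, 6.2]
opening: 0.0317
grasp_force: 49.4
```

Request:
send_rows(
  targets="5 0 -0.5 0 255;15 0 -0.5 0 255;30 0 -0.5 0 255;45 0 -0.5 0 255;60 0 -0.5 0 255;75 0 -0.5 0 255;85 0 -0.5 0 255;85 0 -0.5 0 255",
)

```text
time: 16.27
ee_pos: [0.4796, -0.1054, 0.0561]
tcp_rot: [179.2, -0.0, -177.1]
wrist_force: [-0.0, -0.1, -0.5]
opening: 0.0318
grasp_force: 50.4
```

Run:
```python
from h import *
import go; go.rel([[448.9,249,110,191.5],[448.9,249,24,191.5]])
```

```text
now [ 479.6 -105.4   56.1] [ 179.18   -0.   -177.06] t 16.27 open 31.8 F [-0.  -0.1 -0.5]
[448.9, 249, 110, 191.5] -> [ 12.5 356.2 -48.9] turn -8.6
[448.9, 249, 24, 191.5] -> [ 12.5 355.   37.1] turn -8.6
```

Request:
send_rows(
  targets="4 30 -30 -2 255;6 80 -49 -4 255;9 135 -49 -6 255;12.5 190 -49 -8.6 255;12.5 245 -49 -8.6 255;12.5 300 -49 -8.6 255;12.5 340 -49 -8.6 255;12.5 356 -49 -8.6 255;12.5 356 -49 -8.6 255;12.5 356 -30 -8.6 255;12.5 355.5 0 -8.6 255;12.5 355 25 -8.6 255;12.5 355 37 -8.6 255;12.5 355 37 -8.6 255",
)

```text
time: 18.02
ee_pos: [0.4489, 0.2481, 0.023]
tcp_rot: [179.2, 0.0, -168.5]
wrist_force: [-0.9, 0.4, -0.3]
opening: 0.0317
grasp_force: 50.5
```

Run:
```python
from h import *
import go; go.rel([[448.9,249,15,191.5]])
b=camera("top")
o,m=rects(b,"top",(10,10,160),(30,68,255),.022,roi=(95,175,170,255));[print(*r) for r in o]
```

```text
now [448.9 248.1  23. ] [ 179.21    0.01 -168.5 ] t 18.02 open 31.7 F [-0.9  0.4 -0.3]
[448.9, 249, 15, 191.5] -> [-0.2  0.7  8. ] turn -0.0
[143.7 202.6] [510.1 259.1] [41.  27.4] 12.7
[114.2 221.6] [479.8 327.6] [234.9 137.1] 3.3
```

Request:
send_rows(
  targets="0 0 4 0 255;0 0 7 0 255;0 0 8.3 0 255;0 0 8.3 0 255;0 0 8.3 0 130;0 0 8.3 0 130;0 0 8.3 0 130;0 0 0 0 130;0 0 -30 0 100;0 0 -80 0 80;0 0 -120 0 70",
)

```text
time: 19.45
ee_pos: [0.4496, 0.2474, 0.1466]
tcp_rot: [179.2, 0.2, -168.4]
wrist_force: [0.7, -0.7, -0.0]
opening: 0.0621
grasp_force: 0.0
```

Run:
```python
from h import *
import go; go.rel([[452,-200,150,180]])
```

```text
now [449.6 247.4 146.6] [ 179.15    0.18 -168.44] t 19.45 open 62.1 F [ 0.7 -0.7 -0. ]
[452, -200, 150, 180] -> [  87.2 -438.7  -10.2] turn 11.6
```

```bash
cat >> h.py <<'E'
def tiles(b):
    o,m=rects(b,"top",(10,20,185),(30,72,255),.008,roi=(305,160,405,255))
    for r in o:
        px,c,s,t=r; a=np.radians(t); e=np.array([np.cos(a),np.sin(a)])
        print("tile",*r,"tail grip",(c-39.5*e).round(1))
def dry(b):
    o,m=rects(b,"top",(10,10,200),(30,68,255),.022,roi=(95,175,170,255));[print("board",*r) for r in o]
E
python3 - <<'E'
from h import *
import go
b=camera("top");tiles(b);dry(b)
go.rel([[412.1,-291.7,120,179],[412.1,-291.7,0,179]])
E
```

```text
tile [371.7 228.5] [ 442.1 -401.8] [83.9 34. ] 39.5 tail grip [ 411.6 -426.9]
tile [333.9 225.4] [ 451.6 -292.5] [83.4 49.9] -1.0 tail grip [ 412.1 -291.8]
tile [330.3 190.8] [ 552.3 -284.6] [85.  50.5] 12.3 tail grip [ 513.7 -293. ]
tile [370.5 188.4] [ 559.7 -403.9] [83.5 33.4] 5.6 tail grip [ 520.4 -407.8]
board [142.3 203. ] [508.8 262.9] [40.9 34.5] 12.8
board [104.4 218.5] [480.7 357.9] [233.6  76.8] 3.3
now [451.  248.2 151.9] [ 179.05    0.54 -168.45] t 19.5 open 62.2 F [-0.6 -0.7  4. ]
[412.1, -291.7, 120, 179] -> [ 146.6 -521.6   21.8] turn 12.6
[412.1, -291.7, 0, 179] -> [ 147.7 -523.6  141.8] turn 12.6
```

Request:
send_rows(
  targets="146 -521 22 12.6 60;146 -521 22 12.6 60;146 -521 22 12.6 60;146 -521 22 12.6 60;146 -521 22 12.6 60;146 -521 22 12.6 60;146 -521 22 12.6 60;146 -521 22 12.6 60;146 -521 22 12.6 60;146 -521 22 12.6 60;146 -521 22 12.6 60;146 -521 22 12.6 60;146 -521 22 12.6 60",
)

```text
time: 21.12
ee_pos: [0.4111, -0.2911, 0.1146]
tcp_rot: [179.2, -0.1, 179.0]
wrist_force: [-0.7, 0.0, 0.7]
opening: 0.0651
grasp_force: 0.0
```

Run:
```python
from h import *
import go
b=camera("top");tiles(b);dry(b)
go.rel([[412.1,-291.8,120,179],[412.1,-291.8,0,179]])
```

```text
tile [380.9 239.3] [ 424.7 -423. ] [150.5 115. ] 89.8 tail grip [ 424.6 -462.5]
tile [333.2 219.3] [ 465.7 -292.4] [55.2 48.2] -1.6 tail grip [ 426.2 -291.3]
tile [395.3 201. ] [ 523.4 -479.4] [76.2 57.9] 59.9 tail grip [ 503.6 -513.6]
tile [330.3 190.9] [ 552.3 -284.6] [84.8 50.1] 12.2 tail grip [ 513.7 -292.9]
tile [369.2 184.1] [ 569.3 -402.8] [64.  32.9] 5.4 tail grip [ 530.  -406.5]
board [117.1 217. ] [472.4 331.6] [85.  50.5] 10.2
board [142.6 211.6] [487.3 258.6] [84.9 35. ] 12.8
now [ 411.  -291.2  114.5] [179.19  -0.06 179.03] t 21.18 open 65.4 F [0.4 0.5 0. ]
[412.1, -291.8, 120, 179] -> [-1.1 -0.5 -5.5] turn 0.0
[412.1, -291.8, 0, 179] -> [ -1.2  -2.2 114.5] turn 0.0
```

Request:
send_rows(
  targets="-1.2 -1 50 0 60;-1.2 -1.5 85 0 60;-1.2 -2 105 0 60;-1.2 -2.2 112 0 60;-1.2 -2.2 114 0 60;-1.2 -2.2 114 0 80;-1.2 -2.2 114 0 110;-1.2 -2.2 114 0 140;-1.2 -2.2 114 0 255;-1.2 -2.2 114 0 255;-1.2 -2.2 114 0 255",
)

```text
time: 22.55
ee_pos: [0.4123, -0.2929, 0.0019]
tcp_rot: [179.2, 0.0, 179.0]
wrist_force: [-2.3, 1.3, 7.4]
opening: 0.0474
grasp_force: 50.1
```

```bash
python3 go.py 478,-34.5,100,182.9 478,-34.5,59,182.9
```

```text
now [ 412.3 -292.9    1.9] [1.7924e+02 1.0000e-02 1.7896e+02] t 22.55 open 47.4 F [-2.3  1.3  7.4]
[478.0, -34.5, 100.0, 182.9] -> [-61.  260.8 -94.7] turn -3.9
[478.0, -34.5, 59.0, 182.9] -> [-61.  260.3 -53.7] turn -3.9
```

Request:
send_rows(
  targets="0 0 -20 0 255;0 0 -60 0 255;0 20 -95 0 255;-20 70 -95 -2 255;-40 120 -95 -3.9 255;-55 175 -95 -3.9 255;-61 230 -95 -3.9 255;-61 255 -95 -3.9 255;-61 261 -95 -3.9 255;-61 261 -95 -3.9 255;-61 260.5 -70 -3.9 255;-61 260.5 -57 -3.9 255;-61 260.5 -54 -3.9 255;-61 260.5 -54 -3.9 255",
)

```text
time: 24.3
ee_pos: [0.4777, -0.0343, 0.0582]
tcp_rot: [179.2, -0.0, -177.2]
wrist_force: [-0.1, -0.4, 0.8]
opening: 0.0471
grasp_force: 51.5
```

Run:
```python
from h import *
import go; go.rel([[478,-34.5,59,182.9],[561.5,-30.3,59,182.9]])
b=camera("top");s=camera("scene");tiles(b)
cv2.imwrite("pics/i1.png",np.hstack([cv2.resize(s[160:250,190:300],(430,352),interpolation=cv2.INTER_CUBIC),cv2.resize(b[140:230,190:285],(370,352),interpolation=cv2.INTER_CUBIC)]))
```

```text
now [477.7 -34.3  58.2] [ 179.18   -0.01 -177.18] t 24.3 open 47.1 F [-0.1 -0.4  0.8]
[478, -34.5, 59, 182.9] -> [-0.3 -0.2 -0.8] turn -0.1
[561.5, -30.3, 59, 182.9] -> [-83.9  -0.1  -0.8] turn -0.1
tile [371.6 228.4] [ 442.  -401.7] [83.  32.9] 39.5 tail grip [ 411.5 -426.8]
tile [330.3 190.8] [ 552.1 -284.6] [84.1 49.5] 12.5 tail grip [ 513.5 -293.1]
tile [370.4 188.4] [ 559.5 -403.8] [82.8 32.9] 5.9 tail grip [ 520.2 -407.9]
```

View pics/i1.png

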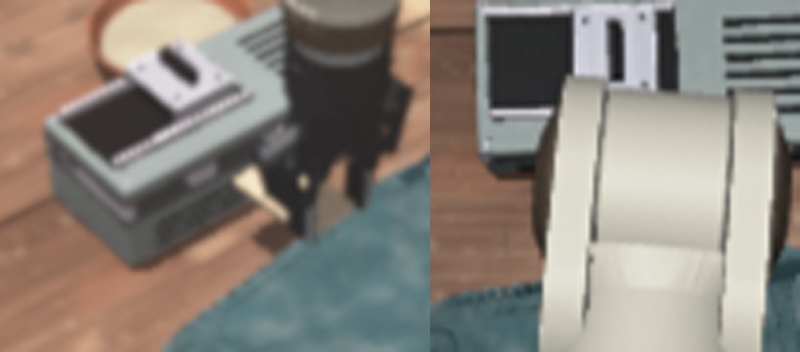

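The scene crop shows the tile held level in front of the second wide bay, with its front end near crop (245,180). I'll insert it in steps.

Request:
send_rows(
  targets="-8 0 -0.8 0 255;-14 0 -0.8 0 255;-18 0 -0.8 0 255;-22 0 -0.8 0 255;-26 0 -0.8 0 255;-30 0 -0.8 0 255;-30 0 -0.8 0 255",
)

```text
time: 25.28
ee_pos: [0.508, -0.0328, 0.0587]
tcp_rot: [179.2, 0.0, -177.2]
wrist_force: [-0.1, -5.1, -0.9]
opening: 0.0471
grasp_force: 51.4
```

Request:
send_rows(
  targets="-5 -0.8 0 0 255;-15 -0.8 0 0 255;-25 -0.8 0 0 255;-35 -0.8 0 0 255;-43 -0.8 0 0 255;-43 -0.8 0 0 255",
)

```text
time: 26.02
ee_pos: [0.5516, -0.0311, 0.0586]
tcp_rot: [179.2, 0.0, -177.1]
wrist_force: [2.2, -4.1, -0.3]
opening: 0.0467
grasp_force: 51.4
```

Request:
send_rows(
  targets="-3 -0.6 0 0 255;-6 -0.6 0 0 255;-8 -0.6 0 0 255;-10 -0.6 0 0 255;-10 -0.6 0 0 255",
)

```text
time: 26.65
ee_pos: [0.5608, -0.0311, 0.0587]
tcp_rot: [179.2, -0.0, -177.1]
wrist_force: [0.9, -1.8, -0.8]
opening: 0.0469
grasp_force: 51.5
```

Request:
send_rows(
  targets="-1 0 0 0 255;-2 0 0 0 255;-3 0 0 0 255;-3 0 0 0 255",
)

```text
time: 27.15
ee_pos: [0.5635, -0.031, 0.0586]
tcp_rot: [179.2, -0.0, -177.1]
wrist_force: [-0.8, -1.4, -0.9]
opening: 0.0471
grasp_force: 51.5
```

Request:
send_rows(
  targets="-0.5 0 0.8 0 255;-1 0 1.5 0 255;-1.5 0 1.5 0 255;-1.5 0 1.5 0 255",
)

```text
time: 27.65
ee_pos: [0.5638, -0.0309, 0.0568]
tcp_rot: [179.2, -0.2, -177.1]
wrist_force: [-8.0, -1.0, 2.2]
opening: 0.0469
grasp_force: 52.4
```

Request:
send_rows(
  targets="0 0 0 0 85;0 0 0 0 85;0 0 0 0 85;10 0 0 0 85;25 0 0 0 85;40 0 0 0 255;40 0 0 0 255;40 0 0 0 255;40 0 -1 0 255;40 0 -1 0 255;30 0 -1 0 255;22 0 -1 0 255;18 0 -1 0 255;18 0 -1 0 255",
)

```text
time: 29.4
ee_pos: [0.5473, -0.0319, 0.0579]
tcp_rot: [179.2, -0.0, -177.1]
wrist_force: [0.0, 0.2, -0.4]
opening: 0.0
grasp_force: 0.0
```

Run:
```python
from h import *
import go; go.rel([[548,-31,58,182.9]])
s=camera("scene")
cv2.imwrite("pics/i2.png",cv2.resize(s[160:250,190:300],(700,573),interpolation=cv2.INTER_CUBIC))
```

```text
now [547.3 -31.9  57.9] [ 179.17   -0.05 -177.14] t 29.4 open 0.0 F [ 0.   0.2 -0.4]
[548, -31, 58, 182.9] -> [-0.8  0.8 -0. ] turn -0.0
```

View pics/i2.png

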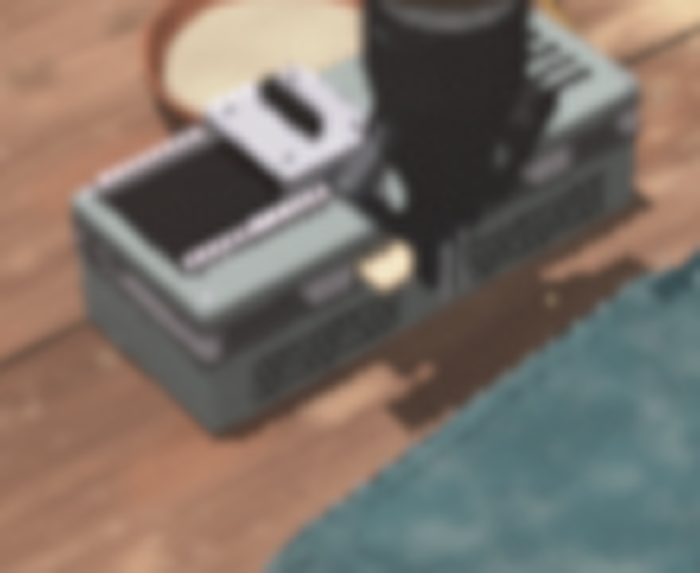

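Tile is in the bay, its tail at (385,262), with the closed fingers just at its end. I'll push until there is clear force.

Request:
send_rows(
  targets="-1.5 0 0 0 255;-3 0 0 0 255;-4.5 0 0 0 255;-4.5 0 0 0 255",
)

```text
time: 29.95
ee_pos: [0.5504, -0.0316, 0.058]
tcp_rot: [179.2, -0.2, -177.1]
wrist_force: [-6.3, 1.3, 4.0]
opening: -0.0002
grasp_force: 3.3
```

Request:
send_rows(
  targets="-1.5 0 0 0 255;-3 0 0 0 255;-3 0 0 0 255;-3 0 0 0 255",
)

```text
time: 30.45
ee_pos: [0.5508, -0.0314, 0.0579]
tcp_rot: [179.1, -0.4, -177.1]
wrist_force: [-21.4, 0.8, 11.0]
opening: 0.0
grasp_force: 10.1
```

Request:
send_rows(
  targets="10 0 0 0 255;35 0 -10 0 255;50 0 -50 0 150;50 0 -70 0 60",
)

```text
time: 30.95
ee_pos: [0.5046, -0.0352, 0.1305]
tcp_rot: [179.2, 0.1, -177.2]
wrist_force: [0.3, -0.7, -0.1]
opening: 0.0354
grasp_force: 0.0
```

Run:
```python
from h import *
import go
b=camera("top");s=camera("scene");tiles(b)
o,m=rects(s,"scene",(10,15,190),(30,75,255),.063,roi=(215,180,290,225),amin=20);[print("tail",*r) for r in o]
go.rel([[513.6,-293,110,192.3],[513.6,-293,1.5,192.3]])
```

```text
tile [371.6 228.5] [ 442.  -401.7] [82.8 32.7] 39.5 tail grip [ 411.5 -426.8]
tile [330.3 190.9] [ 552.2 -284.6] [83.9 49.5] 12.3 tail grip [ 513.6 -293. ]
tile [370.4 188.4] [ 559.4 -403.9] [82.7 32.6] 5.6 tail grip [ 520.1 -407.8]
tail [254.  199.8] [571.7 -31.3] [50.  18.4] -86.5
now [505.8 -35.2 130.8] [ 179.21    0.26 -177.15] t 31.05 open 50.7 F [0.3 0.7 1.4]
[513.6, -293, 110, 192.3] -> [   5.2 -258.1   17.3] turn -9.5
[513.6, -293, 1.5, 192.3] -> [   5.6 -259.6  125.8] turn -9.5
```

Request:
send_rows(
  targets="5 -258 17 -9.5 60;5 -258 17 -9.5 60;5 -258 17 -9.5 60;5 -258 17 -9.5 60;5 -258 17 -9.5 60;5 -258 17 -9.5 60;5 -258 17 -9.5 60;5 -258 40 -9.5 60;5.5 -259 80 -9.5 60;5.5 -259.5 100 -9.5 60;5.5 -259.5 100 -9.5 60",
)

```text
time: 32.42
ee_pos: [0.5114, -0.2911, 0.0232]
tcp_rot: [179.1, 0.0, -167.5]
wrist_force: [0.0, 0.4, 0.1]
opening: 0.0652
grasp_force: 0.0
```

```bash
python3 go.py 513.6,-293,1.5,192.3
```

```text
now [ 511.4 -291.1   23.2] [ 1.7908e+02  1.0000e-02 -1.6753e+02] t 32.42 open 65.2 F [0.  0.4 0.1]
[513.6, -293.0, 1.5, 192.3] -> [-1.7 -2.7 21.7] turn 0.2
```

Request:
send_rows(
  targets="-1.7 -2.5 8 0.2 60;-1.7 -2.7 16 0.2 60;-1.7 -2.7 20.5 0.2 60;-1.7 -2.7 21.7 0.2 60;-1.7 -2.7 21.7 0.2 80;-1.7 -2.7 21.7 0.2 110;-1.7 -2.7 21.7 0.2 140;-1.7 -2.7 21.7 0.2 255;-1.7 -2.7 21.7 0.2 255;-1.7 -2.7 21.7 0.2 255",
)

```text
time: 33.67
ee_pos: [0.5144, -0.2952, 0.0038]
tcp_rot: [179.2, 0.2, -167.9]
wrist_force: [-3.0, 0.6, 6.1]
opening: 0.0455
grasp_force: 50.1
```

```bash
python3 go.py 473,43,100,182.9 473,43,58.5,182.9
```

```text
now [ 514.4 -295.2    3.8] [ 1.7923e+02  1.5000e-01 -1.6785e+02] t 33.67 open 45.5 F [-3.   0.6  6.1]
[473.0, 43.0, 100.0, 182.9] -> [-30.9 340.6 -91.6] turn 9.2
[473.0, 43.0, 58.5, 182.9] -> [-30.8 340.1 -50.1] turn 9.2
```

The grip is shallow (z 3.8), so I'll re-grip a little lower.

Request:
send_rows(
  targets="0 0 0 0 80;0 0 0 0 80;0 0 1 0 80;0 0 2.5 0 80;0 0 2.5 0 80;0 0 2.5 0 110;0 0 2.5 0 140;0 0 2.5 0 255;0 0 2.5 0 255;0 0 2.5 0 255",
)

```text
time: 34.92
ee_pos: [0.5144, -0.295, 0.0007]
tcp_rot: [179.2, 0.1, -167.8]
wrist_force: [-2.1, 1.0, 5.7]
opening: 0.0476
grasp_force: 50.8
```

```bash
python3 go.py 473,43,100,182.9 473,43,58.5,182.9
```

```text
now [ 514.4 -295.     0.7] [ 1.7920e+02  1.4000e-01 -1.6784e+02] t 34.92 open 47.6 F [-2.1  1.   5.7]
[473.0, 43.0, 100.0, 182.9] -> [-31.  340.5 -94.5] turn 9.3
[473.0, 43.0, 58.5, 182.9] -> [-30.9 339.9 -53. ] turn 9.3
```

Request:
send_rows(
  targets="0 0 -20 0 255;0 0 -60 0 255;0 20 -90 0 255;-5 75 -94 4 255;-10 130 -94 9.3 255;-20 185 -94 9.3 255;-31 240 -94 9.3 255;-31 295 -94 9.3 255;-31 330 -94 9.3 255;-31 340 -94 9.3 255;-31 340 -94 9.3 255;-31 340 -70 9.3 255;-31 340 -56 9.3 255;-31 340 -52.5 9.3 255;-31 340 -52.5 9.3 255",
)

```text
time: 36.8
ee_pos: [0.4731, 0.0427, 0.0577]
tcp_rot: [179.2, -0.0, -177.2]
wrist_force: [-0.0, -0.0, -0.9]
opening: 0.0475
grasp_force: 51.6
```

Run:
```python
from h import *
import go; go.rel([[473,43,58,182.9],[557.6,47.3,58,182.9]])
b=camera("top");s=camera("scene");tiles(b)
cv2.imwrite("pics/i3.png",cv2.resize(s[160:250,190:300],(700,573),interpolation=cv2.INTER_CUBIC))
o,m=rects(s,"scene",(10,15,190),(30,75,255),.063,roi=(205,180,290,235),amin=20);[print("tail",*r) for r in o]
```

```text
now [473.1  42.7  57.7] [ 179.18   -0.03 -177.18] t 36.8 open 47.5 F [-0.  -0.  -0.9]
[473, 43, 58, 182.9] -> [ 0.1  0.3 -0.2] turn -0.1
[557.6, 47.3, 58, 182.9] -> [-84.6   0.4  -0.3] turn -0.1
tile [371.7 228.4] [ 442.1 -401.8] [83. 33.] 39.3 tail grip [ 411.5 -426.8]
tile [370.4 188.4] [ 559.4 -404. ] [82.8 33. ] 5.7 tail grip [ 520.1 -407.9]
```

Request:
send_rows(
  targets="-8 0.3 -0.2 0 255;-14 0.3 -0.2 0 255;-18 0.3 -0.2 0 255;-22 0.3 -0.2 0 255;-26 0.3 -0.2 0 255;-30 0.3 -0.2 0 255;-34 0.3 -0.2 0 255;-34 0.3 -0.2 0 255",
)

```text
time: 37.9
ee_pos: [0.5074, 0.045, 0.0578]
tcp_rot: [179.2, 0.0, -177.2]
wrist_force: [1.6, -2.3, -1.0]
opening: 0.0475
grasp_force: 51.5
```

Request:
send_rows(
  targets="-6 -0.4 0 0 255;-15 -0.4 0 0 255;-25 -0.4 0 0 255;-35 -0.4 0 0 255;-42 -0.4 0 0 255;-46 -0.4 0 0 255;-46 -0.4 0 0 255",
)

```text
time: 38.78
ee_pos: [0.5535, 0.0471, 0.0578]
tcp_rot: [179.2, 0.0, -177.2]
wrist_force: [1.4, -3.0, -0.2]
opening: 0.0471
grasp_force: 51.5
```

Request:
send_rows(
  targets="-2 -0.4 0.5 0 255;-4 -0.4 1.2 0 255;-4 -0.4 1.2 0 255;-4 -0.4 1.2 0 85;-4 -0.4 1.2 0 85;-4 -0.4 1.2 0 85;10 -0.4 1.2 0 85;25 -0.4 1.2 0 85;38 0 1 0 255;38 0 1 0 255;38 0 0 0 255;38 0 0 0 255;25 0 0 0 255;15 0 0 0 255;11 0 0 0 255;9 0 0 0 255;7 0 0 0 255;5 0 0 0 255;4 0 0 0 255;4 0 0 0 255",
)

```text
time: 41.28
ee_pos: [0.5472, 0.0469, 0.0576]
tcp_rot: [179.2, -0.2, -177.1]
wrist_force: [-8.3, 0.6, 4.8]
opening: 0.0003
grasp_force: 4.4
```

Request:
send_rows(
  targets="-1.5 0 0 0 255;-3 0 0 0 255;-3 0 0 0 255;10 0 0 0 255;35 0 -10 0 255;50 0 -50 0 150;50 0 -70 0 100;50 0 -70 0 100",
)

```text
time: 42.28
ee_pos: [0.4999, 0.0434, 0.1296]
tcp_rot: [179.2, 0.2, -177.1]
wrist_force: [0.3, -0.5, 0.1]
opening: 0.0518
grasp_force: 0.0
```

Run:
```python
from h import *
import go
b=camera("top");s=camera("scene");tiles(b);dry(b)
o,m=rects(s,"scene",(10,15,190),(30,75,255),.063,roi=(205,180,290,235),amin=20);[print("tail",*r) for r in o]
a=np.radians(5.7);P=np.array([559.4-39.5*np.cos(a),-404-39.5*np.sin(a)])
go.rel([[*P,110,185.7],[*P,40,185.7]])
cv2.imwrite("pics/i4.png",cv2.resize(s[160:250,190:300],(700,573),interpolation=cv2.INTER_CUBIC))
```

```text
tile [371.6 228.4] [ 442.1 -401.7] [83.  32.8] 39.3 tail grip [ 411.5 -426.7]
tile [370.5 188.4] [ 559.4 -403.9] [82.7 32.7] 5.6 tail grip [ 520.1 -407.8]
board [117.  216.3] [472.4 331.7] [84.6 49.7] 10.5
board [142.6 211.6] [487.2 258.9] [84.1 34.1] 12.6
tail [232.  211.8] [567.8  52.8] [37.8 17.4] -85.8
tail [250.4 201.8] [570.4 -17.1] [25.  17.1] -89.9
now [499.   43.3 127.2] [ 179.18   -0.02 -177.15] t 42.38 open 51.9 F [-0.5  0.5  0.6]
[np.float64(520.0953049865316), np.float64(-407.92313011487374), 110, 185.7] -> [   1.3 -451.9   10.7] turn -2.8
[np.float64(520.0953049865316), np.float64(-407.92313011487374), 40, 185.7] -> [   1.3 -452.9   80.7] turn -2.8
```

View pics/i4.png

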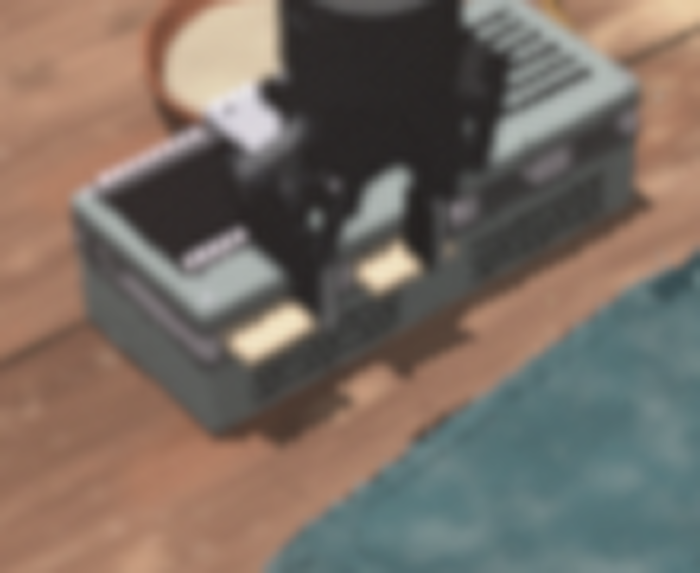

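Both wide tails sit equally home, at (270,333) and (388,268). Next is the far narrow tile.

Request:
send_rows(
  targets="1 -452 11 -2.8 100;1 -452 11 -2.8 100;1 -452 11 -2.8 100;1 -452 11 -2.8 100;1 -452 11 -2.8 100;1 -452 11 -2.8 100;1 -452 11 -2.8 100;1 -452 11 -2.8 100;1 -452 11 -2.8 100;1 -452 11 -2.8 100;1 -452.5 50 -2.8 100;1 -453 81 -2.8 100;1 -453 81 -2.8 100",
)

```text
time: 44.0
ee_pos: [0.5197, -0.4054, 0.0382]
tcp_rot: [179.0, -0.2, -174.2]
wrist_force: [0.1, 1.0, 0.8]
opening: 0.0515
grasp_force: 0.0
```

```bash
python3 go.py 520.1,-407.9,1.5,185.7
```

```text
now [ 519.7 -405.4   38.2] [ 1.7900e+02 -1.6000e-01 -1.7424e+02] t 44.0 open 51.5 F [0.1 1.  0.8]
[520.1, -407.9, 1.5, 185.7] -> [-0.3 -3.1 36.7] turn 0.1
```

Request:
send_rows(
  targets="-0.3 -2.8 15 0 100;-0.3 -3 28 0 100;-0.3 -3.1 34 0 100;-0.3 -3.1 36.7 0 100;-0.3 -3.1 36.7 0 100;-0.3 -3.1 36.7 0 130;-0.3 -3.1 36.7 0 160;-0.3 -3.1 36.7 0 255;-0.3 -3.1 36.7 0 255;-0.3 -3.1 36.7 0 255",
)

```text
time: 45.25
ee_pos: [0.5213, -0.4107, 0.0045]
tcp_rot: [179.2, 0.1, -174.3]
wrist_force: [-1.4, -0.6, 5.1]
opening: 0.031
grasp_force: 49.0
```

```bash
python3 go.py 486,-166.3,100,182.9 486,-166.3,58,182.9
```

```text
now [ 521.3 -410.7    4.5] [ 1.7922e+02  6.0000e-02 -1.7435e+02] t 45.25 open 31.0 F [-1.4 -0.6  5.1]
[486.0, -166.3, 100.0, 182.9] -> [ 11.  248.  -92.2] turn 2.8
[486.0, -166.3, 58.0, 182.9] -> [ 11.  247.4 -50.2] turn 2.8
```

Request:
send_rows(
  targets="0 0 0 0 120;0 0 0 0 120;0 0 1 0 120;0 0 2.5 0 120;0 0 2.5 0 120;0 0 2.5 0 150;0 0 2.5 0 255;0 0 2.5 0 255;0 0 2.5 0 255",
)

```text
time: 46.38
ee_pos: [0.5212, -0.4105, 0.0014]
tcp_rot: [179.2, 0.0, -174.3]
wrist_force: [-0.7, 0.0, 4.0]
opening: 0.0318
grasp_force: 49.8
```

```bash
python3 go.py 486,-166.3,100,182.9 486,-166.3,58,182.9
```

```text
now [ 521.2 -410.5    1.4] [ 1.7920e+02  4.0000e-02 -1.7435e+02] t 46.38 open 31.8 F [-0.7  0.   4. ]
[486.0, -166.3, 100.0, 182.9] -> [ 10.9 247.9 -95.1] turn 2.8
[486.0, -166.3, 58.0, 182.9] -> [ 10.9 247.3 -53.1] turn 2.8
```

Request:
send_rows(
  targets="0 0 -20 0 255;0 0 -60 0 255;3 20 -95 1 255;6 75 -95 2 255;11 130 -95 2.8 255;11 185 -95 2.8 255;11 230 -95 2.8 255;11 246 -95 2.8 255;11 247 -95 2.8 255;11 247 -95 2.8 255;11 246.5 -70 2.8 255;11 246.5 -57 2.8 255;11 246.5 -53.3 2.8 255;11 246.5 -53.3 2.8 255",
)

```text
time: 48.12
ee_pos: [0.4859, -0.1673, 0.058]
tcp_rot: [179.2, -0.0, -177.2]
wrist_force: [-0.4, -0.6, -0.2]
opening: 0.032
grasp_force: 49.7
```

Run:
```python
from h import *
import go; go.rel([[486,-167.1,58.2,182.9],[569,-162.9,58.2,182.9]])
b=camera("top");tiles(b)
```

```text
now [ 485.9 -167.3   58. ] [ 179.18   -0.03 -177.17] t 48.12 open 32.0 F [-0.4 -0.6 -0.2]
[486, -167.1, 58.2, 182.9] -> [-0.1  0.2 -0.2] turn -0.1
[569, -162.9, 58.2, 182.9] -> [-83.2   0.3  -0.2] turn -0.1
tile [334.7 222.6] [ 457.9 -293.5] [41.8 30.5] -22.4 tail grip [ 421.4 -278.4]
tile [371.6 228.4] [ 442.  -401.7] [83.  32.9] 39.5 tail grip [ 411.5 -426.8]
tile [323.4 197.1] [ 505.2 -281.1] [278.3 146.2] -1.2 tail grip [ 465.7 -280.3]
```

Request:
send_rows(
  targets="-8 0.2 -0.2 0 255;-14 0.2 -0.2 0 255;-18 0.2 -0.2 0 255;-22 0.2 -0.2 0 255;-26 0.2 -0.2 0 255;-30 0.2 -0.2 0 255;-34 0.2 -0.2 0 255;-34 0.2 -0.2 0 255",
)

```text
time: 49.18
ee_pos: [0.5203, -0.1651, 0.0581]
tcp_rot: [179.2, 0.0, -177.1]
wrist_force: [0.4, -2.2, 0.1]
opening: 0.0316
grasp_force: 49.6
```

Request:
send_rows(
  targets="-6 -0.4 0 0 255;-15 -0.4 0 0 255;-25 -0.4 0 0 255;-35 -0.4 0 0 255;-42 -0.4 0 0 255;-45 -0.4 0 0 255;-45 -0.4 0 0 255",
)

```text
time: 50.05
ee_pos: [0.5651, -0.1633, 0.058]
tcp_rot: [179.2, -0.0, -177.1]
wrist_force: [0.9, -2.0, -0.1]
opening: 0.032
grasp_force: 49.6
```

Request:
send_rows(
  targets="-1.5 0 0.5 0 255;-3 0 1.2 0 255;-3 0 1.2 0 255;-3 0 1.2 0 120;-3 0 1.2 0 120;-3 0 1.2 0 120;10 0 1.2 0 120;25 0 1.2 0 120;40 0 1 0 255;40 0 0 0 255;40 0 -0.3 0 255;40 0 -0.3 0 255;27 0 -0.3 0 255;17 0 -0.3 0 255;13 0 -0.3 0 255;11 0 -0.3 0 255;9 0 -0.3 0 255;7 0 -0.3 0 255;5.5 0 -0.3 0 255;5.5 0 -0.3 0 255",
)

```text
time: 52.55
ee_pos: [0.5564, -0.1635, 0.0581]
tcp_rot: [179.1, -0.4, -177.2]
wrist_force: [-14.0, 0.6, 6.0]
opening: 0.0002
grasp_force: 7.2
```

Request:
send_rows(
  targets="-1 0 0 0 255;-2 0 0 0 255;-2 0 0 0 255;10 0 0 0 255;35 0 -10 0 255;50 0 -50 0 150;50 0 -70 0 100;50 0 -70 0 100",
)

```text
time: 53.55
ee_pos: [0.5102, -0.1674, 0.1302]
tcp_rot: [179.3, 0.2, -177.2]
wrist_force: [0.3, -0.1, 0.3]
opening: 0.0519
grasp_force: 0.0
```

Run:
```python
from h import *
import go
b=camera("top");s=camera("scene");tiles(b);dry(b)
o,m=rects(s,"scene",(10,15,190),(30,75,255),.063,roi=(205,170,300,235),amin=20);[print("tail",*r) for r in o]
go.rel([[411.5,-426.8,110,219.4],[411.5,-426.8,40,219.4]])
```

```text
tile [370.6 227.4] [ 442.  -401.7] [82.8 32.8] 39.3 tail grip [ 411.4 -426.7]
tile [325.2 207.6] [ 484.1 -273.7] [235.6 132.3] -1.1 tail grip [ 444.6 -272.9]
tile [354.4 171.9] [ 604.9 -360.9] [84.3 34.5] -2.2 tail grip [ 565.4 -359.4]
tile [330.7 167.3] [ 613.7 -279.6] [125.4  64.2] -89.7 tail grip [ 613.5 -240.1]
board [117.  216.3] [472.4 331.7] [84.6 49.7] 10.5
board [142.6 211.6] [487.2 258.8] [84. 34.] 12.5
tail [233.8 210.8] [568.2  46.4] [50.6 17.8] -86.4
tail [253.4 200.1] [571.4 -29.1] [50.1 18.8] -86.1
tail [286.1 182.3] [ 576.8 -164.6] [36.3 18.1] -85.4
tail [222.9 172.1] [740.7 -29.1] [49.1 37.8] 52.6
now [ 509.3 -167.   127.7] [ 179.17   -0.03 -177.15] t 53.65 open 52.1 F [ 0.2 -0.4  0.6]
[411.5, -426.8, 110, 219.4] -> [ 110.6 -254.8   14.1] turn -36.5
[411.5, -426.8, 40, 219.4] -> [ 110.6 -255.8   84.1] turn -36.5
```

Run:
```python
from h import *
b=camera("top");s=camera("scene")
cv2.imwrite("pics/q1.png",np.hstack([cv2.resize(b[135:255,290:410],(400,400),interpolation=cv2.INTER_CUBIC),cv2.resize(s[140:240,260:380],(400,400),interpolation=cv2.INTER_CUBIC)]))
```

```text
(no output)
```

View pics/q1.png

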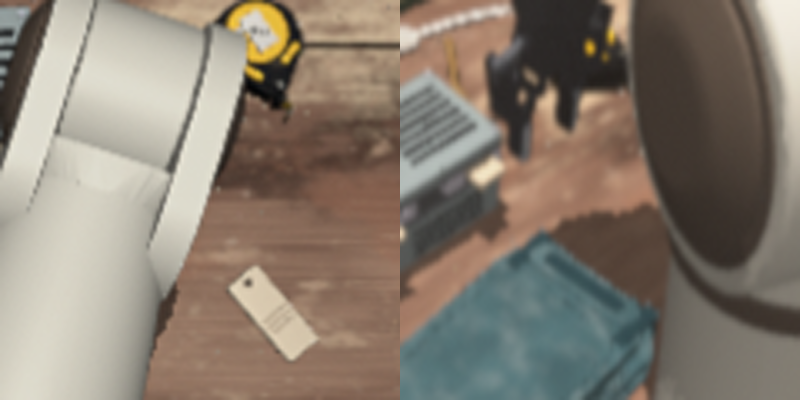

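The false match was the arm itself. Only the tile at crop (273,312) remains, and the n2 tail is home. I'll go for that last narrow tile.

Request:
send_rows(
  targets="20 -50 14 -8 100;40 -100 14 -16 100;65 -150 14 -24 100;90 -200 14 -32 100;110 -245 14 -36.5 100;110.6 -255 14 -36.5 100;110.6 -255 14 -36.5 100;110.6 -255 14 -36.5 100;110.6 -255 50 -36.5 100;110.6 -256 84 -36.5 100;110.6 -256 84 -36.5 100",
)

```text
time: 55.12
ee_pos: [0.411, -0.4246, 0.0384]
tcp_rot: [179.1, 0.5, -140.6]
wrist_force: [0.3, -0.1, 1.0]
opening: 0.0521
grasp_force: 0.0
```

```bash
python3 go.py 411.5,-426.8,-0.5,219.4
```

```text
now [ 411.  -424.6   38.4] [ 179.05    0.46 -140.57] t 55.12 open 52.1 F [ 0.3 -0.1  1. ]
[411.5, -426.8, -0.5, 219.4] -> [ 1.4 -2.6 38.8] turn 0.0
```

Request:
send_rows(
  targets="1.2 -1.5 15 0 100;1.2 -2 28 0 100;1.2 -2 35 0 100;1.2 -2 38.5 0 100;1.2 -2 38.5 0 100;1.2 -2 38.5 0 130;1.2 -2 38.5 0 160;1.2 -2 38.5 0 255;1.2 -2 38.5 0 255;1.2 -2 38.5 0 255",
)

```text
time: 56.38
ee_pos: [0.4122, -0.4291, 0.0031]
tcp_rot: [179.4, 0.5, -140.6]
wrist_force: [-0.9, 1.6, 5.4]
opening: 0.0314
grasp_force: 49.0
```

```bash
python3 go.py 482,-105.5,100,182.9 482,-105.5,58.5,182.9
```

```text
now [ 412.2 -429.1    3.1] [ 179.39    0.47 -140.65] t 56.38 open 31.4 F [-0.9  1.6  5.4]
[482.0, -105.5, 100.0, 182.9] -> [-260.   206.9  -92.6] turn 36.5
[482.0, -105.5, 58.5, 182.9] -> [-259.6  206.5  -51.1] turn 36.5
```

Request:
send_rows(
  targets="0 0 -20 0 255;0 0 -60 0 255;-15 12 -92 3 255;-55 44 -92 10 255;-100 80 -92 18 255;-145 115 -92 26 255;-190 151 -92 34 255;-235 187 -92 36.5 255;-255 203 -92 36.5 255;-260 207 -92 36.5 255;-260 207 -92 36.5 255;-260 207 -70 36.5 255;-260 206.5 -56 36.5 255;-260 206.5 -52.6 36.5 255;-260 206.5 -52.6 36.5 255",
)

```text
time: 58.25
ee_pos: [0.482, -0.1054, 0.0595]
tcp_rot: [179.2, -0.0, -177.2]
wrist_force: [-0.3, -0.6, -0.6]
opening: 0.0312
grasp_force: 49.7
```

Run:
```python
from h import *
import go; go.rel([[482,-105.4,60,182.9],[565,-101.2,60,182.9]])
s=camera("scene")
cv2.imwrite("pics/i5.png",cv2.resize(s[160:250,190:300],(700,573),interpolation=cv2.INTER_CUBIC))
```

```text
now [ 482.  -105.4   59.5] [ 179.17   -0.04 -177.18] t 58.25 open 31.2 F [-0.3 -0.6 -0.6]
[482, -105.4, 60, 182.9] -> [ 0.  -0.  -0.5] turn -0.1
[565, -101.2, 60, 182.9] -> [-83.1   0.1  -0.6] turn -0.1
```

View pics/i5.png

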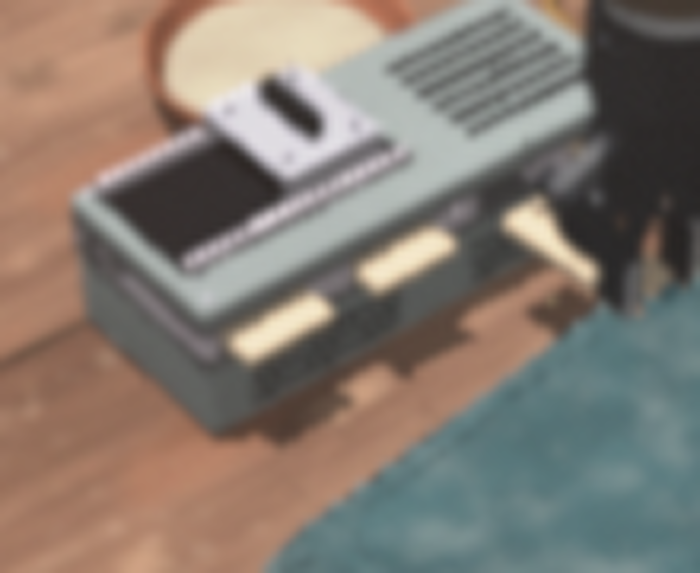

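The scene shows both wide tails home, and the last tile lined up in front of n1, with its front end at (525,215). I'll insert it.

Request:
send_rows(
  targets="-8 0 -0.5 0 255;-14 0 -0.5 0 255;-18 0 -0.5 0 255;-22 0 -0.5 0 255;-26 0 -0.5 0 255;-30 0 -0.5 0 255;-34 0 -0.5 0 255;-34 0 -0.5 0 255",
)

```text
time: 59.3
ee_pos: [0.5163, -0.1033, 0.0598]
tcp_rot: [179.2, -0.0, -177.1]
wrist_force: [0.4, 0.4, -0.8]
opening: 0.0311
grasp_force: 49.7
```

Request:
send_rows(
  targets="-6 0 0 0 255;-15 0 0 0 255;-25 0 0 0 255;-35 0 0 0 255;-42 0 0 0 255;-45 0 0 0 255;-45 0 0 0 255",
)

```text
time: 60.18
ee_pos: [0.5611, -0.1011, 0.0598]
tcp_rot: [179.2, -0.0, -177.1]
wrist_force: [-0.3, -0.7, -0.2]
opening: 0.0312
grasp_force: 49.6
```

Request:
send_rows(
  targets="-1.5 0 0.8 0 255;-3 0 1.4 0 255;-3 0 1.4 0 255;-3 0 1.4 0 120;-3 0 1.4 0 120;-3 0 1.4 0 120;10 0 1.4 0 120;25 0 1.4 0 120;40 0 1.6 0 255;40 0 1.6 0 255;40 0 1.6 0 255;40 0 1.6 0 255;27 0 1.6 0 255;17 0 1.6 0 255;13 0 1.6 0 255;11 0 1.6 0 255;9 0 1.6 0 255;7 0 1.6 0 255;5 0 1.6 0 255;5 0 1.6 0 255",
)

```text
time: 62.68
ee_pos: [0.5538, -0.1013, 0.058]
tcp_rot: [179.2, -0.3, -177.2]
wrist_force: [-11.7, -0.3, 5.5]
opening: -0.0001
grasp_force: 5.8
```

Request:
send_rows(
  targets="-1 0 0 0 255;-2 0 0 0 255;-2 0 0 0 255;10 0 0 0 255;35 0 -10 0 255;50 0 -50 0 150;50 0 -100 0 130;50 -40 -110 0 130;50 -90 -110 0 130;50 -130 -110 0 130;50 -130 -110 0 130",
)

```text
time: 64.05
ee_pos: [0.5124, -0.2375, 0.166]
tcp_rot: [179.2, -0.0, -177.3]
wrist_force: [0.0, -0.7, -0.3]
opening: 0.042
grasp_force: 0.0
```

Run:
```python
from h import *
import go
b=camera("top");s=camera("scene");tiles(b);dry(b)
o,m=rects(s,"scene",(10,15,190),(30,75,255),.063,roi=(205,175,300,235),amin=20);[print("tail",*r) for r in o]
for cam,im,roi in (("top",cv2.imread("pics/top0.png"),(228,143,250,163)),("scene",s,(228,158,250,184))):
    o,m=rects(im,cam,(0,0,0),(180,255,75),.124,roi=roi,amin=15);[print("rib",cam,*r) for r in o]
for cam,im,roi in (("top",cv2.imread("pics/top0.png"),(225,138,250,168)),):
    o,m=rects(im,cam,(100,0,150),(150,60,255),.110,roi=roi,amin=15);[print("cover",cam,*r) for r in o]
cv2.imwrite("pics/f1.png",np.hstack([cv2.resize(b[125:205,185:315],(400,246),interpolation=cv2.INTER_CUBIC),cv2.resize(s[150:230,195:300],(400,305),interpolation=cv2.INTER_CUBIC)[:246]]))
go.rel([])
```

```text
tile [360.1 200.9] [ 509.  -356.3] [384.1 186.8] -26.3 tail grip [ 473.6 -338.8]
board [117.  216.2] [472.4 331.7] [84.7 49.8] 10.4
board [142.6 211.7] [487.1 258.8] [84.2 34.1] 12.6
tail [233.8 210.8] [568.1  46.4] [50.6 17.7] -86.4
tail [253.4 200.1] [571.4 -29. ] [50.  18.8] -86.1
tail [271.3 190.4] [ 573.9 -101.6] [35.3 16.8] -81.8
tail [286.1 182.3] [ 576.8 -164.6] [36.3 18.1] -85.4
rib top [237.5 153. ] [636.4 -12.9] [37.6  7.5] 0.3
cover top [237.1 153.9] [636.9 -11.9] [76.3 58.1] 1.4
now [ 512.5 -235.2  166.3] [ 179.16   -0.02 -177.19] t 64.15 open 41.6 F [ 0.6  0.  -1. ]
```

View pics/f1.png

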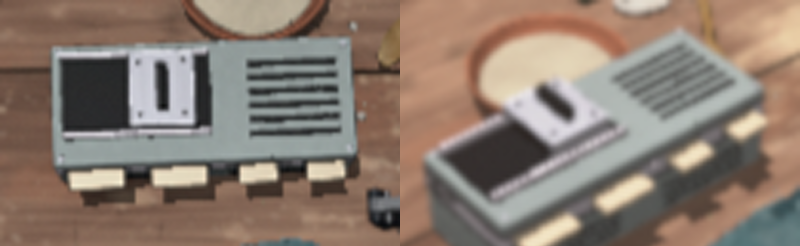

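All four tails stand in a row, equally home, and both dry tiles lie on the board. Next is the dust cover: the rib is at about (636.4,-12.9).

```bash
python3 go.py 636.4,-12.9,160,182.9
```

```text
now [ 512.5 -235.2  166.3] [ 1.7916e+02 -2.0000e-02 -1.7719e+02] t 64.15 open 41.6 F [ 0.6  0.  -1. ]
[636.4, -12.9, 160.0, 182.9] -> [-134.7  215.9    9.4] turn -0.1
```

Request:
send_rows(
  targets="-30 50 5 0 130;-60 100 5 0 130;-90 150 5 0 130;-120 195 6 0 130;-134 214 9 0 130;-134.7 216 9.4 0 130;-134.7 216 9.4 0 130;-134.7 216 9.4 0 130",
  newtons=30,
)

```text
time: 65.15
ee_pos: [0.636, -0.0137, 0.1604]
tcp_rot: [179.2, -0.0, -177.2]
wrist_force: [0.5, 0.1, 0.8]
opening: 0.0421
grasp_force: 0.0
```

```bash
python3 go.py 636.4,-12.9,114,182.9
```

```text
now [636.  -13.7 160.4] [ 1.7919e+02 -1.0000e-02 -1.7722e+02] t 65.15 open 42.1 F [0.5 0.1 0.8]
[636.4, -12.9, 114.0, 182.9] -> [-0.4  0.1 46.4] turn -0.1
```

Request:
send_rows(
  targets="-0.4 0 20 0 130;-0.4 0 36 0 130;-0.4 0 44 0 130;-0.4 0.1 47 0 130;-0.4 0.1 47 0 130;-0.4 0.1 47 0 180;-0.4 0.1 47 0 255;-0.4 0.1 47 0 255;-0.4 0.1 47 0 255",
)

```text
time: 66.28
ee_pos: [0.637, -0.0118, 0.1136]
tcp_rot: [179.2, 0.0, -177.1]
wrist_force: [-0.9, 0.2, 4.5]
opening: 0.009
grasp_force: 33.8
```

Request:
send_rows(
  targets="0 8 0.1 0 255;0 18 0.2 0 255;0 28 0.4 0 255;0 38 0.5 0 255;0 48 0.7 0 255;0 55 0.8 0 255;0 59 0.8 0 255;0 62 0.9 0 255;0 64 0.9 0 255;0 64 0.9 0 255",
)

```text
time: 67.53
ee_pos: [0.6346, 0.0435, 0.1136]
tcp_rot: [-179.9, 0.1, -177.5]
wrist_force: [3.6, -45.0, 6.1]
opening: 0.0088
grasp_force: 34.3
```

Request:
send_rows(
  targets="0 -8 0 0 255;0 -8.5 0 0 255",
)

```text
time: 67.78
ee_pos: [0.6347, 0.0428, 0.1136]
tcp_rot: [179.2, 0.1, -177.2]
wrist_force: [2.0, -4.4, 6.8]
opening: 0.0089
grasp_force: 34.4
```

Run:
```python
from h import *
import go
b=camera("top");s=camera("scene")
cv2.imwrite("pics/c1.png",np.hstack([cv2.resize(b[125:205,185:315],(400,246),interpolation=cv2.INTER_CUBIC),cv2.resize(s[150:230,195:300],(400,305),interpolation=cv2.INTER_CUBIC)[:246]]))
go.rel([])
```

```text
now [634.6  42.8 113.6] [ 179.28    0.08 -177.2 ] t 67.88 open 8.8 F [ 2.  -7.4  5.5]
```

View pics/c1.png

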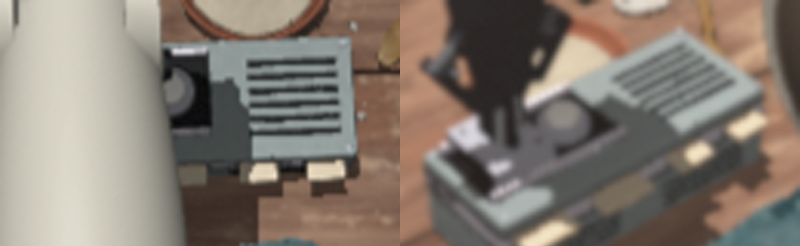

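The cover is mostly aside and the button shows at scene crop (565,120). It stopped after about 55 mm under hard force, so I'll let go, back off and measure it.

Request:
send_rows(
  targets="0 0 0 0 160;0 0 0 0 130;0 0 0 0 130;0 0 -20 0 130;0 0 -60 0 130;20 -50 -60 0 130;40 -100 -60 0 130;60 -150 -60 0 130;60 -200 -60 0 130;60 -200 -60 0 130",
)

```text
time: 69.12
ee_pos: [0.5837, -0.1628, 0.1697]
tcp_rot: [179.2, -0.0, -177.4]
wrist_force: [0.2, 1.2, -0.2]
opening: 0.0421
grasp_force: 0.0
```

Run:
```python
from h import *
import go
b=camera("top");s=camera("scene")
cv2.imwrite("pics/c2t.png",b);cv2.imwrite("pics/c2s.png",s)
cv2.imwrite("pics/c2.png",np.hstack([cv2.resize(b[130:180,185:265],(400,250),interpolation=cv2.INTER_CUBIC),cv2.resize(s[155:205,195:275],(400,250),interpolation=cv2.INTER_CUBIC)]))
go.rel([])
```

```text
now [ 584.  -160.1  169.8] [ 179.15   -0.05 -177.2 ] t 69.22 open 41.9 F [-0.1 -0.1 -0.6]
```

View pics/c2.png

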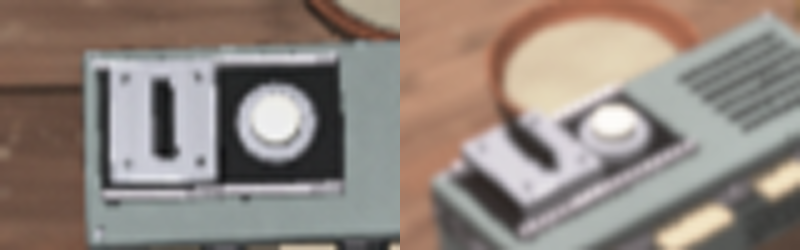

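The top crop shows the cover to the left with its rib at (164,118), and the button fully exposed at (275,115). That was the 15th picture, one over the 14 allowed, so from here on I'll use numbers only.

Run:
```python
from h import *
b=cv2.imread("pics/c2t.png");s=cv2.imread("pics/c2s.png");b0=cv2.imread("pics/top0.png");s0=cv2.imread("pics/scene0.png")
for nm,im,roi in (("before",b0,(228,143,250,163)),("after",b,(211,142,224,165))):
    o,m=rects(im,"top",(0,0,0),(180,255,75),.124,roi=roi,amin=15);[print("rib",nm,*r) for r in o]
for nm,im,roi in (("before",b0,(225,138,250,168)),("after",b,(204,138,230,168))):
    o,m=rects(im,"top",(100,0,150),(150,60,255),.110,roi=roi,amin=15);[print("cover",nm,*r) for r in o]
o,m=rects(b,"top",(0,0,235),(180,40,255),.102,roi=(230,143,252,165),amin=15);[print("button",*r) for r in o]
print("button top",ray("top",[[240,153]],.102)*1000,"scene",ray("scene",[[195+608/5,155+120/5]],.102)*1000)
for nm,im,roi in (("before",s0,(228,158,250,184)),("after",s,(212,174,232,192))):
    o,m=rects(im,"scene",(0,0,0),(180,255,80),.124,roi=roi,amin=10);[print("rib scene",nm,*r) for r in o]
# edge profile across the cover, row through the cover's middle, top view
g=cv2.cvtColor(b,cv2.COLOR_BGR2GRAY);print(g[146,200:252]);print(cv2.cvtColor(b0,cv2.COLOR_BGR2GRAY)[146,200:258])
```

```text
rib before [237.5 153. ] [636.4 -12.9] [37.6  7.5] 0.3
rib after [217.3 153.4] [634.8  41.9] [40.4  8.8] 0.8
cover before [237.1 153.9] [636.9 -11.9] [76.3 58.1] 1.4
cover after [217.4 154. ] [635.7  42.9] [74.  57.6] 1.0
button [239.6 153.2] [640.4 -18.6] [19.8 19.3] 0.3
button top [[641.497  -19.6017 102.    ]] scene [[ 495.9561 -218.2691  102.    ]]
[ 89  96 147 154 104  49  71 180 193 156 161 189 196 197 193 119  68  58
  77 177 196 198 194 189 163 176 188 155  68  35  38  40  39  39  36  37
  42  58  62  87  79  72  61  52  38  36  38  38  38  39  37  35]
[ 99 107 162 169 116  60  44  44  44  44  44  43  44  44  45  45  45  44
  43  44  46  43  46  44  44  41  81 198 212 187 197 209 213 214 210 117
  54  38  61 155 209 214 209 207 205 209 206 164  71  39  42  40  62 154
 164 164 164 163]
```

The cover started about 6 mm ajar: the button's y is ≈ -19 and the rib was at -12.9. It now sits at its open stop. I'll give it a gentle nudge to be sure, then press the button.

```bash
python3 go.py 635.5,15,160,182.9 635.5,15,113.5,182.9 640,-19,130,182.9
```

```text
now [ 584.  -160.1  169.8] [ 1.7915e+02 -5.0000e-02 -1.7720e+02] t 69.22 open 41.9 F [-0.1 -0.1 -0.6]
[635.5, 15.0, 160.0, 182.9] -> [-60.  172.2  12.3] turn -0.1
[635.5, 15.0, 113.5, 182.9] -> [-60.1 171.5  58.8] turn -0.1
[640.0, -19.0, 130.0, 182.9] -> [-62.9 137.6  41.8] turn -0.1
```

Request:
send_rows(
  targets="-20 50 5 0 255;-40 100 10 0 255;-60 150 12 0 255;-60 171 12 0 255;-60 172 12 0 255;-60 172 30 0 255;-60 171.5 50 0 255;-60 171.5 58.8 0 255;-60 171.5 58.8 0 255;-60 175 58.8 0 255;-60 178 58.8 0 255;-60 180 58.8 0 255;-60 181 58.8 0 255;-60 181 58.8 0 255",
)

```text
time: 70.97
ee_pos: [0.635, 0.0247, 0.1139]
tcp_rot: [179.2, -0.0, -177.1]
wrist_force: [0.2, 0.3, -0.5]
opening: -0.0001
grasp_force: 0.0
```

Request:
send_rows(
  targets="0 2 0 0 255;0 4 0 0 255;0 5 0 0 255;0 6 0 0 255;0 6 0 0 255",
)

```text
time: 71.6
ee_pos: [0.6349, 0.0261, 0.1139]
tcp_rot: [179.6, -0.0, -177.3]
wrist_force: [1.7, -22.5, 0.2]
opening: -0.0003
grasp_force: 10.3
```

Request:
send_rows(
  targets="0 -6 0 0 255;0 -10 0 0 255;0 -20 -16 0 255;-4 -45 -16 0 255;-4 -49 -16 0 255;-4 -49 -16 0 255",
)

```text
time: 72.35
ee_pos: [0.6411, -0.0184, 0.1297]
tcp_rot: [179.2, -0.0, -177.2]
wrist_force: [0.7, 0.6, -0.4]
opening: -0.0002
grasp_force: 0.0
```

```bash
python3 go.py 640.4,-19,104,182.9 640.4,-19,95.5,182.9
```

```text
now [641.1 -18.4 129.7] [ 1.7916e+02 -1.0000e-02 -1.7717e+02] t 72.35 open -0.2 F [ 0.7  0.6 -0.4]
[640.4, -19.0, 104.0, 182.9] -> [ 0.7 -1.  25.7] turn -0.1
[640.4, -19.0, 95.5, 182.9] -> [ 0.7 -1.1 34.2] turn -0.1
```

Request:
send_rows(
  targets="0.5 -0.8 15 0 255;0.5 -0.8 25 0 255;0.5 -0.8 29 0 255;0.5 -0.8 32 0 255;0.5 -0.8 34 0 255;0.5 -0.8 35 0 255;0.5 -0.8 35 0 255",
)

```text
time: 73.22
ee_pos: [0.6405, -0.0184, 0.1005]
tcp_rot: [179.2, 0.3, -177.1]
wrist_force: [-18.7, 0.5, 41.0]
opening: -0.0
grasp_force: 20.4
```

The stop is solid at TCP z 100.5. I'll back off and step down again to see the button's spring travel.

Request:
send_rows(
  targets="0 0 -8 0 255;0 0 -14 0 255;0 0 -14 0 255",
)

```text
time: 73.6
ee_pos: [0.6407, -0.0187, 0.108]
tcp_rot: [179.2, -0.0, -177.1]
wrist_force: [-0.7, -0.1, 0.2]
opening: -0.0001
grasp_force: 0.0
```

Request:
send_rows(
  targets="0 0 3 0 255;0 0 5 0 255;0 0 5 0 255",
)

```text
time: 73.97
ee_pos: [0.6406, -0.0188, 0.103]
tcp_rot: [179.2, -0.0, -177.1]
wrist_force: [-0.6, 0.2, 4.0]
opening: 0.0
grasp_force: 1.7
```

Request:
send_rows(
  targets="0 0 1.5 0 255;0 0 1.5 0 255",
)

```text
time: 74.22
ee_pos: [0.6406, -0.0188, 0.1018]
tcp_rot: [179.2, -0.0, -177.1]
wrist_force: [0.4, -0.5, 4.5]
opening: 0.0003
grasp_force: 2.1
```

Request:
send_rows(
  targets="0 0 1.5 0 255;0 0 1.5 0 255",
)

```text
time: 74.47
ee_pos: [0.6407, -0.0188, 0.1011]
tcp_rot: [179.2, 0.0, -177.1]
wrist_force: [-1.2, 0.2, 8.2]
opening: -0.0002
grasp_force: 4.4
```

Request:
send_rows(
  targets="0 0 1.5 0 255;0 0 1.5 0 255",
)

```text
time: 74.72
ee_pos: [0.6407, -0.0188, 0.1009]
tcp_rot: [179.2, 0.1, -177.1]
wrist_force: [-5.3, -0.4, 16.4]
opening: 0.0
grasp_force: 8.3
```

Request:
send_rows(
  targets="0 0 2 0 255;0 0 2 0 255",
)

```text
time: 74.97
ee_pos: [0.6408, -0.0188, 0.1007]
tcp_rot: [179.2, 0.2, -177.1]
wrist_force: [-10.3, 0.3, 27.3]
opening: -0.0003
grasp_force: 13.6
```

The button gave about 4–5 N of spring travel and then bottomed solidly, so it's fully pressed. Now I'll shut the cover.

Request:
send_rows(
  targets="0 0 -10 0 255;0 0 -45 0 200;2 20 -45 0 130;5 50 -45 0 130;5 62 -45 0 130;5 62 -45 0 130;5 62 -45 0 130",
)

```text
time: 75.85
ee_pos: [0.6325, 0.0418, 0.1422]
tcp_rot: [179.2, -0.1, -177.2]
wrist_force: [0.2, -0.4, -0.3]
opening: 0.0417
grasp_force: 0.0
```

```bash
python3 go.py 634.7,43,114.5,182.9
```

```text
now [632.5  41.8 142.2] [ 1.7919e+02 -6.0000e-02 -1.7716e+02] t 75.85 open 41.7 F [ 0.2 -0.4 -0.3]
[634.7, 43.0, 114.5, 182.9] -> [-2.2  0.7 27.7] turn -0.1
```

Request:
send_rows(
  targets="-2.2 0.7 15 0 130;-2.2 0.7 24 0 130;-2.2 0.7 27 0 130;-2.2 0.7 27.5 0 180;-2.2 0.7 27.5 0 255;-2.2 0.7 27.5 0 255;-2.2 0.7 27.5 0 255",
)

```text
time: 76.72
ee_pos: [0.6348, 0.0428, 0.1155]
tcp_rot: [179.2, 0.0, -177.2]
wrist_force: [-0.1, -6.1, 1.4]
opening: 0.0089
grasp_force: 33.5
```

Request:
send_rows(
  targets="0 -8 -0.1 0 255;0 -18 -0.2 0 255;0 -28 -0.4 0 255;0 -38 -0.5 0 255;0 -48 -0.7 0 255;0 -55 -0.8 0 255;0 -58 -0.8 0 255;0 -60 -0.9 0 255;0 -60 -0.9 0 255",
)

```text
time: 77.85
ee_pos: [0.6375, -0.0174, 0.1155]
tcp_rot: [179.2, -0.0, -177.2]
wrist_force: [-4.4, -0.1, 5.0]
opening: 0.0089
grasp_force: 34.1
```

Request:
send_rows(
  targets="0 -1 0 0 255;0 -2 0 0 255;0 -3 0 0 255;0 -4 0 0 255;0 -4 0 0 255",
)

```text
time: 78.47
ee_pos: [0.6375, -0.0194, 0.1155]
tcp_rot: [179.0, -0.0, -177.1]
wrist_force: [-5.1, 8.7, 7.4]
opening: 0.0086
grasp_force: 34.1
```

Request:
send_rows(
  targets="0 -1 0 0 255;0 0.5 0 0 160;0 0 0 0 130;0 0 0 0 130;0 0 -15 0 130;0 0 -50 0 130;30 -50 -60 0 130;70 -100 -60 0 130;110 -150 -60 0 130;130 -200 -60 0 130;130 -200 -60 0 130",
)

```text
time: 79.85
ee_pos: [0.5168, -0.2308, 0.1736]
tcp_rot: [179.2, 0.0, -177.4]
wrist_force: [0.6, 0.0, -0.6]
opening: 0.0419
grasp_force: 0.0
```

Run:
```python
from h import *
import go
b=camera("top");s=camera("scene");dry(b)
o,m=rects(s,"scene",(10,15,190),(30,75,255),.063,roi=(205,175,300,235),amin=20);[print("tail",*r) for r in o]
for (roi) in ((228,143,250,163),):
    o,m=rects(b,"top",(0,0,0),(180,255,75),.124,roi=roi,amin=15);[print("rib",*r) for r in o]
o,m=rects(b,"top",(100,0,150),(150,60,255),.110,roi=(225,138,253,168),amin=15);[print("cover",*r) for r in o]
# bystanders: before/after difference in the top view away from arm, board, tiles
d=cv2.absdiff(cv2.imread("pics/top0.png"),b).max(2)
for n,(x,y,r) in dict(tape=(367,150,16),rock=(181,112,16),cup=(152,140,14),spoon=(322,128,18),crumb=(123,155,12)).items(): print(n,d[y-r:y+r,x-r:x+r].mean().round(1))
go.rel([])
```

```text
board [117.  216.3] [472.4 331.8] [84.7 49.7] 10.4
board [142.6 211.6] [487.2 258.8] [84.1 34.1] 12.6
tail [233.8 210.8] [568.2  46.4] [50.6 17.8] -86.4
tail [253.4 200.1] [571.4 -29. ] [50.  18.8] -86.1
tail [271.3 190.4] [ 573.9 -101.6] [35.3 16.8] -82.2
tail [286.1 182.3] [ 576.8 -164.6] [36.3 18.1] -85.4
rib [240.  152.6] [637.5 -20. ] [41.4  8.9] 2.9
cover [239.8 154. ] [636.8 -19. ] [76.9 57.7] 2.2
tape 110.6
rock 10.5
cup 8.6
spoon 17.4
crumb 10.1
now [ 518.1 -228.   173.3] [ 179.19    0.04 -177.23] t 79.95 open 41.7 F [-0.7  0.6 -0.4]
```

The rib is at -20, over the button, so the cover is shut. I'll move the arm clear to check the tape measure and the waiting area.

Request:
send_rows(
  targets="30 60 -30 0 130;60 120 -40 0 130;90 180 -40 0 130;100 240 -40 0 130;100 300 -40 0 130;100 350 -40 0 130;100 350 -40 0 130;100 350 -40 0 130",
)

```text
time: 80.95
ee_pos: [0.4006, 0.1174, 0.2177]
tcp_rot: [179.2, -0.0, -177.0]
wrist_force: [0.0, -0.0, 0.2]
opening: 0.0419
grasp_force: 0.0
```

Run:
```python
from h import *
b=camera("top");tiles(b)
d=cv2.absdiff(cv2.imread("pics/top0.png"),b).max(2)
for n,(x,y,r) in dict(tape=(367,150,16),rock=(181,112,16),cup=(152,140,14),spoon=(322,128,18),crumb=(123,155,12)).items(): print(n,d[y-r:y+r,x-r:x+r].mean().round(1))
print(bot.get_obs()['wrist_force'])
```

```text
tape 3.2
rock 3.3
cup 2.7
spoon 3.2
crumb 3.2
[-0.1053 -0.1799 -0.0703]
```

The bystanders haven't moved, the waiting area is empty and every tile is placed, so I'm handing in.

```bash
python3 -c "
from workcell import ticket
print(ticket.job_done())"
```

```text
the job is handed in; nothing more can be done
None
```

The job is handed in at 81 s of robot time: both dry tiles lie flat on the board, all four waiting tiles are home in bays of their own width, and the cover was opened, the button pressed to its stop and the cover shut again. I viewed 15 pictures, one over the limit of 14. The hand-in gave no verdict, and two forces passed 40 N: 45 N as the fingers drove the cover into its open stop, and 41 N on the first button press.

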